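# Finish the pinwheel layer of gift cartons at the craft stall

### The arm

A 7-joint arm with a two-finger parallel gripper is mounted at the origin on the work surface. World frame = base frame: x ahead of the robot, y to its left, z up, the work surface at z = 0. Lengths are in mm, angles in rad, forces in N, time in s.
With the tool pointing down it reaches from about 400 to 875 mm from the base axis. Payload 6.5 kg.
Tool frame: the origin (TCP) lies at the very end of the fingers, on their centre line; the grasp point (between the pads) lies pinch_z behind it (pinch_z is the distance from the TCP to the grasp point, in mm); z points along the fingers, y is the line along which they close (so a half turn about z gives the same grasp; the last joint's range is limited). The gripper opens to 85 mm and grips with 20 to 120 N. Pads are 22 mm wide; open, the fingers measure 114 mm over their backs; the gripper's body (76 mm by 85 mm) begins 54 mm behind the grasp point. The pads swing forward as they close: fully open they stand 13 mm farther back than shut.
Start: joints at [1.176, 0.536, -0.004, 1.538, 0.003, 1.067, -0.071], TCP at [209.885, -615.173, 231.29] pointing down, gripper open.
Joint ranges: [-2.7, 2.7], [-0.37, 2.16], [-1.27, 1.26], [0.24, 2.4], [-1.31, 4.45], [0.19, 1.91], [-2.76, 2.76]. Speed limits (rad/s): [2.39, 2.39, 3.14, 3.14, 3.14, 3.14, 3.14].

### API

Orientations are given as a unit quaternion [x, y, z, w].
In Python, from plant import get_obs, get_image, hand_in, recognise, pinch_z gives the robot as it stands.
- The arm moves only by the shell command python3 -m pendant 'ROWS' [FORCE]. ROWS is JSON, a list of rows, each a list of 7 numbers: the shift along the tool's x, y, z each as a share of 0.1 m, from -1 to 1, then the turn, a rotation vector about the tool's x, y, z each as a share of 360 degrees, from -1 to 1, then the opening, from -1 (shut) to 1 (fully open). A call has exactly 8 rows; each row is the pose to reach, as a shift and turn from the pose commanded when the call began, along the tool's axes at that moment, turning the shorter way round; what a row does not reach only later rows make up. A row lasts 1/8 s, in which the tool goes at most 62.5 mm and 10.7 degrees, less where a joint would pass 70% of its speed; a pose out of reach is approached as far as the arm can. A call with a number of a shift or a turn outside -1 to 1 is refused whole. A call with a gripper value outside its range is refused whole. The fingers move at their own pace and stop on an object; FORCE is the grip in N (left out, the last holds). Time passes only in rows, so rows that repeat a pose let the fingers close, or fill a call up. It gives the time, the measured TCP pose, the force, the opening and the grip force at its end, in the units of the state.
- get_obs(): the state, without advancing time (a new reading comes with each control period).
- get_image(name): name is "scene" or "side" or "wrist"; returns a dict with "frame" (384x512x3 uint8, red, green, blue), "z_map" (384x512 float32, mm along the optical axis (not along the pixel's ray), 0 where there is no reading), "intrinsics" (3x3 intrinsics, pixels), "distortion" ([k1, k2, p1, p2, k3] as OpenCV has them; the pictures are not rectified), "view" (4x4, takes a point from world to camera coordinates); the wrist camera has in their place "T_tool_cam" (4x4, takes a point from camera to tool coordinates, whose origin is the TCP and whose axes are the flange's). Camera axes: x right, y down, z forward; pixel columns grow to the right and rows downward; lengths in mm; the calibration is good to about 2 mm. A picture is of the moment at which its call begins: read the wrist's pose just before it.
- hand_in(): hands the job in; it is judged then, once.
Trained networks look in a picture, given as the dict that the camera call returned (one of the last four; its "shot" number tells which), for a name from the list of things; names that differ only in an ending like _2 or _b are one class to them, and where a whole thing is asked for, a point or a joint stands for the part that bears it (a point fixed in the world has none). Each returns a list of dicts, best first, with "score" (0 to 1); they miss things now and then, are a little off and sometimes report something else, mostly with a low value. They report only what shows in the picture. A call takes as long as a camera call. They do not tell look-alikes from the thing itself.
- recognise(picture, target): "rect" ([left, top, right, bottom] in pixels, round what is visible of it).
The state is a dict: "time_s": time; "joints": joint angles; "joint_velocities": joint speeds; "effort": joint torques, N m; "eef_pos": TCP position; "ee_rot": TCP orientation; "ft_force": force on the tool from outside, world axes, zero at the start; "ft_torque": the same for the moment, N m; "opening": finger opening in mm; "finger_force": force on a finger pad.
Only numpy, scipy, OpenCV 4.12 (cv2) and the standard library are available. Lean on these libraries where they do the work, as an engineer would, in place of code of your own. Each camera call takes 0.05 s, during which the arm holds its last target. There are 200 camera calls.

### The job

Finish the layer of gift cartons on the little wooden pallet: the blue-banded carton is already in its place, and the red, teal and yellow ones must each end up lying flat and square inside one of the three free green outlines (any carton in any of them), so that the four make a pinwheel. The teal carton stands on end: lay it down flat on the table without letting it topple and let go of it there; only after that pull the chest's drawer, where the yellow carton lies, all the way out to its stop, and leave it open. Do not disturb the wooden horse, the doll or the bird, and leave the blue carton in its outline.

Things in the scene. Friction and masses are not known exactly. Their poses are not given: they have to be found in the camera images.
- pallet: small wooden pallet, fixed, 210 x 210 mm, deck 24 mm above the table, any yaw. Origin at the centre of its underside, z up. Four green outlines of 120 x 60 mm, 10 mm apart, form a pinwheel round an open middle of 70 x 70 mm. Their centres in pallet x, y: a (-35, -65), b (65, -35), c (35, 65), d (-65, 35) mm. Table top: z = 0.
- slot_a (a point): centre of green outline a, on the pallet's deck; its 120 mm length runs along the pallet's x axis. Taken by the blue carton from the start.
- slot_b (a point): centre of green outline b, on the pallet's deck; its 120 mm length runs along the pallet's y axis. Free at the start.
- slot_c (a point): centre of green outline c, on the pallet's deck; its 120 mm length runs along the pallet's x axis. Free at the start.
- slot_d (a point): centre of green outline d, on the pallet's deck; its 120 mm length runs along the pallet's y axis. Free at the start.
- box_blue: gift carton, brown cardboard with a blue band round its middle, 120 x 60 x 45 mm, 0.13 to 0.25 kg. Origin at the centre of the solid. x along its 120 mm length, y across its 60 mm width, z through its 45 mm height. Lies in outline a from the start, give or take 2 mm.
- box_red: gift carton, brown cardboard with a red band round its middle, 120 x 60 x 45 mm, 0.13 to 0.25 kg. Origin at the centre of the solid. x along its 120 mm length, y across its 60 mm width, z through its 45 mm height. Lies flat on the table.
- box_teal: gift carton, brown cardboard with a teal band round its middle, 120 x 60 x 45 mm, 0.13 to 0.25 kg. Origin at the centre of the solid. Note its axes: z along its 120 mm length, y across its 60 mm width, x through its 45 mm thickness. It stands on end on the table at the start (z up).
- box_yellow: gift carton, brown cardboard with a yellow band round its middle, 120 x 60 x 45 mm, 0.13 to 0.25 kg. Origin at the centre of the solid. x along its 120 mm length, y across its 60 mm width, z through its 45 mm height. Lies flat in the chest's drawer, its length roughly along the drawer's travel.
- chest: small wooden chest with one white-fronted drawer, fixed, 240 mm deep (x) x 200 mm wide (y) x 100 mm high. Origin at the centre of its underside, z up; its front faces its own -x and the drawer slides out to its -x. The front edge of its top board is at its x = -105 mm.
- chest_drawer0_handle (a point): grip point of the drawer's handle, moving with the drawer: middle of a brass bar of 11 mm diameter and 100 mm length, horizontal along the chest's y, 35 mm (to the bar's axis) in front of the drawer's front, 62 mm above the table.
- drawer_floor (a point): centre of the drawer's inner floor, 22 mm above the table, moving with the drawer. The inside is 195 mm long (chest x) x 158 mm wide (chest y), walls 56 mm high above the floor, front panel to 88 mm above the table.
- chest_drawer0 (a joint): how far the drawer is out, in m: 0 shut, 0.1656 at its stop. It starts shut or up to 20 mm open.
- horse: dark blue wooden toy horse with red mane, 84 x 32 mm (x, y), 114 mm high, origin on its underside, z up. Leave alone.
- doll: red painted wooden doll, 64 mm diameter at the foot, 113 mm high, origin at the centre of its underside, z up. Leave alone.
- bird: pale blue clay bird, 60 mm diameter, 82 mm high, tail and beak reach 45 mm from its axis, origin at the centre of its underside, z up. Leave alone.
There are look-alikes about, which are no part of the job. Leave any purple look-alike of the box_teal alone.

How it is judged:
By the outcome, as a careful person would: the job done as asked, in the order asked, and still so for the second after the job is handed in, with the robot touching nothing.
It also fails if it takes over 72 s, if anything falls off the work surface, if the arm or the gripper's body presses on something with over 40 N, if the wrist force passes 120 N, or if a joint passes its speed limit or range.

## Working session

There is one attempt and no reset: what is moved stays moved. The work goes in short steps, Python scripts to look and compute and a shell command to move; the robot and the scene stay as the last step left them, time stands still between calls to the robot, and variables do not carry over. Pictures are saved under pics/ and viewed, at most 10 in all, crops included, and the job is handed in when it is done.

```bash
ls; mkdir -p pics
cat > h.py <<'E'
import numpy as np, cv2
from plant import get_obs, get_image, recognise, pinch_z
from scipy.spatial.transform import Rotation as R
def cam_T(im):  # world<-cam
    if 'view' in im: return np.linalg.inv(np.array(im['view']))
    o=im['obs']; T=np.eye(4); T[:3,:3]=R.from_quat(o['ee_rot']).as_matrix(); T[:3,3]=o['eef_pos']
    return T@np.array(im['T_tool_cam'])
def shot(n):
    o=get_obs(); im=get_image(n); im['obs']=o; return im
def cloud(im):
    z=im['z_map']; h,w=z.shape; u,v=np.meshgrid(np.arange(w),np.arange(h))
    p=cv2.undistortPoints(np.stack([u,v],-1).reshape(-1,1,2).astype(np.float64),np.array(im['intrinsics']),np.array(im['distortion'])).reshape(h,w,2)
    P=np.dstack([p*z[...,None],z]); T=cam_T(im); W=P@T[:3,:3].T+T[:3,3]; W[z<=0]=np.nan; return W
def save(im,name,box=None,s=1):
    f=im['frame'][...,::-1]
    if box: f=f[box[1]:box[3],box[0]:box[2]]
    cv2.imwrite('pics/'+name,cv2.resize(f,None,fx=s,fy=s,interpolation=cv2.INTER_CUBIC))
E
python3 - <<'E'
from h import *
import pickle
a=shot('scene');b=shot('side')
pickle.dump((a,b),open('s0.pkl','wb'))
f=np.vstack([a['frame'],b['frame']])
cv2.imwrite('pics/a.png',cv2.resize(f[...,::-1],(512,768))[:384]);save(a,'a.png',None,1.5);save(b,'b.png',None,1.5)
print(pinch_z if not callable(pinch_z) else pinch_z()); print(get_obs())
for n in ['pallet','box_blue','box_red','box_teal','box_yellow','chest','chest_drawer0_handle','horse','doll','bird']:
    for im in (a,b):
        print(n,[(np.round(r['rect']).tolist(),round(r['score'],2)) for r in recognise(im,n)][:4])
E
```

```text
pics
18.700000000000003
{'time_s': 0.1, 'joints': array([ 1.17580435,  0.53713231, -0.00444265,  1.53877764,  0.00260587,
        1.0673111 , -0.07121987]), 'joint_velocities': array([ 0.00047775, -0.00123902, -0.0016127 , -0.00084426,  0.00202186,
        0.00128202, -0.00021616]), 'effort': array([ 2.61207431e-03, -5.84574795e+01,  1.05206296e+00, -2.59780508e+01,
        1.26675406e-02,  4.50775216e-03, -3.01867267e-06]), 'eef_pos': array([ 209.68404851, -614.63655027,  230.47221911]), 'ee_rot': array([ 9.86512302e-01,  1.63685121e-01, -1.92950327e-04, -7.88043816e-04]), 'ft_force': array([ 0.49916117, -0.10835511,  1.15048799]), 'ft_torque': array([0.03350541, 0.00491325, 0.00195278]), 'finger_force': 0.0, 'opening': 84.97567083433793}
pallet [([188.0, 179.0, 291.0, 263.0], 0.78)]
pallet [([198.0, 172.0, 281.0, 217.0], 0.85)]
box_blue [([195.0, 193.0, 230.0, 233.0], 0.73), ([350.0, 230.0, 429.0, 273.0], 0.23)]
box_blue [([215.0, 155.0, 249.0, 186.0], 0.64), ([202.0, 246.0, 244.0, 310.0], 0.28)]
box_red [([127.0, 166.0, 162.0, 212.0], 0.74)]
box_red [([227.0, 122.0, 257.0, 149.0], 0.74), ([196.0, 171.0, 281.0, 222.0], 0.21)]
box_teal [([186.0, 98.0, 210.0, 137.0], 0.82), ([154.0, 119.0, 183.0, 161.0], 0.69)]
box_teal [([316.0, 116.0, 340.0, 152.0], 0.8), ([280.0, 110.0, 296.0, 146.0], 0.59)]
box_yellow []
box_yellow []
chest [([348.0, 227.0, 499.0, 369.0], 0.61), ([348.0, 228.0, 423.0, 274.0], 0.6)]
chest [([124.0, 246.0, 247.0, 352.0], 0.78), ([278.0, 114.0, 294.0, 148.0], 0.5)]
chest_drawer0_handle [([349.0, 226.0, 428.0, 273.0], 0.71), ([142.0, 206.0, 170.0, 257.0], 0.23)]
chest_drawer0_handle [([203.0, 245.0, 245.0, 305.0], 0.92)]
horse [([148.0, 202.0, 169.0, 257.0], 0.92)]
horse [([199.0, 136.0, 216.0, 162.0], 0.72)]
doll [([246.0, 269.0, 272.0, 308.0], 0.94)]
doll [([162.0, 191.0, 184.0, 224.0], 0.76)]
bird [([107.0, 142.0, 131.0, 166.0], 0.92)]
bird [([264.0, 106.0, 278.0, 128.0], 0.54)]
```

View pics/a.png

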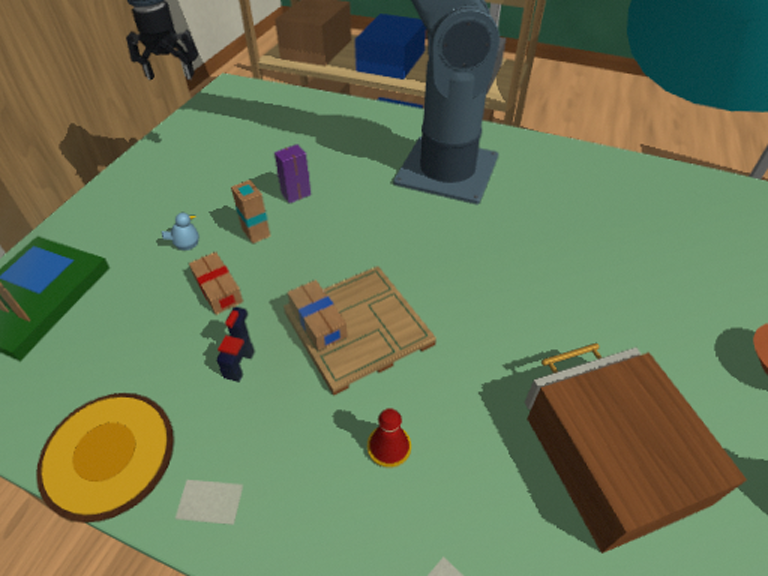

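View pics/b.png

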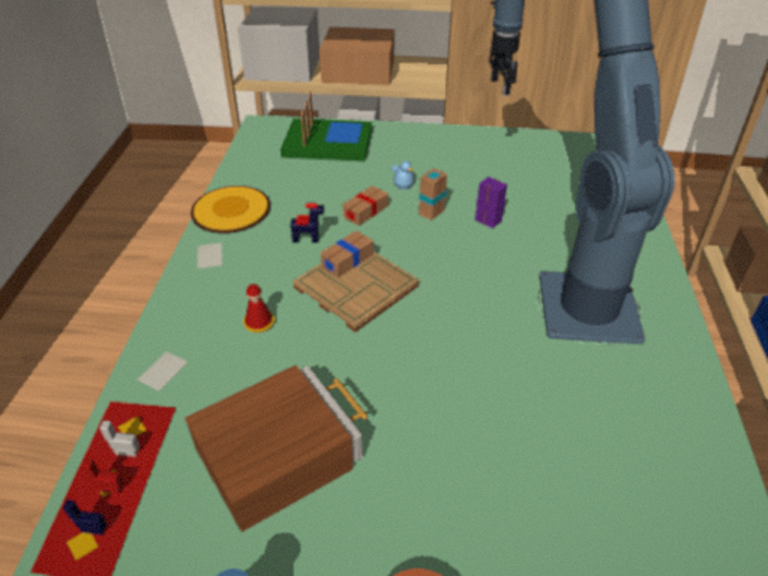

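Run:
```python
from h import *
import pickle
a,b=pickle.load(open('s0.pkl','rb'))
def rect(P):
    (c,s,an)=cv2.minAreaRect(P[:,:2].astype(np.float32)); 
    if s[0]<s[1]: s=(s[1],s[0]); an+=90
    return np.round(c,1),np.round(s,1),round((an+90)%180-90,1)
for nm,im,bx in (('scene',a,dict(blue=(190,188,235,238),red=(122,162,167,217),tA=(186,98,210,137),tB=(154,119,183,161),pallet=(185,176,294,266),chest=(340,222,505,375),horse=(148,202,169,257),doll=(246,269,272,308),bird=(107,142,131,166))),
               ('side',b,dict(blue=(213,153,251,188),red=(225,120,259,151),tA=(316,116,340,152),tB=(280,110,296,146),pallet=(196,170,283,220),chest=(122,244,249,354),horse=(199,136,216,162),doll=(162,191,184,224),bird=(264,106,278,128)))):
    W=cloud(im); print(nm,'cam at',cam_T(im)[:3,3].round(), 'table z',np.nanmedian(W[W[...,2]<12][:,2]).round(1))
    for k,(l,t,r,q) in bx.items():
        P=W[t:q,l:r].reshape(-1,3); P=P[~np.isnan(P[:,0])]
        P=P[P[:,2]>12]; zt=np.percentile(P[:,2],97 if k!='pallet' else 45)
        top=P[abs(P[:,2]-zt)<6]
        c,s,an=rect(top); print(k,'ztop',zt.round(1),'c',c,'s',s,'ang',an,'n',len(top), 'all',*rect(P))
```

```text
scene cam at [1087.  240.  792.] table z -0.3
blue ztop 70.5 c [576.9 -85.9] s [123.1  61.8] ang 53.0 n 794 all [566.6 -90.1] [178.4 126.7] 23.2
red ztop 113.9 c [ 676.9 -187.1] s [30.7 12.8] ang 5.6 n 57 all [ 571.6 -304.2] [336.3  63. ] 54.4
tA ztop 122.1 c [ 227.9 -314.5] s [56.3 49.9] ang -33.7 n 133 all [ 229.  -314.7] [61.7 51. ] -34.4
tB ztop 122.2 c [ 379.9 -336.5] s [64.9 46. ] ang 54.8 n 189 all [ 380.6 -336.1] [66.6 47.4] 55.4
pallet ztop 24.0 c [547.6 -17.9] s [211.2 211. ] ang 51.8 n 3648 all [547.6 -17.9] [211.6 210.9] 51.7
chest ztop 102.1 c [642.3 465.5] s [225.5 204. ] ang 38.9 n 8784 all [538. 545.] [459.7 288. ] -51.0
horse ztop 114.7 c [ 677.  -187.2] s [30.6 12.8] ang 4.6 n 57 all [ 654.5 -210.2] [177.5  62.2] 32.4
doll ztop 111.5 c [750.1 121.2] s [25.1 24.7] ang -22.2 n 116 all [753.6 122.3] [61.1 51.9] -63.4
bird ztop 81.2 c [ 462.1 -455.7] s [23.1 18.6] ang -66.3 n 32 all [ 476.7 -461.4] [75.6 41.2] -49.4
side cam at [ 383. 1108. 1037.] table z -3.2
blue ztop 70.2 c [574.9 -81.8] s [124.1  63.3] ang 52.8 n 348 all [571.1 -73.7] [141.7 134.3] -84.2
red ztop 48.1 c [ 557.1 -318.1] s [124.   63.6] ang 55.1 n 205 all [ 555.3 -318.6] [128.9  66.1] 56.6
tA ztop 119.4 c [ 222.8 -311.1] s [62.9 49.7] ang -39.8 n 113 all [ 225.  -310.7] [65.3 54.7] -38.0
tB ztop 121.9 c [ 378.2 -335.6] s [67.4 47.7] ang 53.1 n 92 all [ 377.4 -332.9] [70.2 51.9] 51.1
pallet ztop 22.6 c [543.8 -15.4] s [217.  213.6] ang 50.7 n 2035 all [543.8 -15.4] [217.  213.6] 50.7
chest ztop 101.3 c [639.9 467.8] s [227.2 204.2] ang 39.3 n 5190 all [616.1 447.6] [290.3 205.8] 39.3
horse ztop 110.3 c [ 665.6 -182.4] s [40.8 13.9] ang 3.8 n 20 all [ 677.7 -184.8] [67.4 41. ] 3.9
doll ztop 107.6 c [744.9 130. ] s [29.8 17.2] ang 6.6 n 36 all [740.6 134.4] [62.  41.6] 16.2
bird ztop 78.7 c [ 456.9 -447.9] s [26.2 15.4] ang 9.2 n 18 all [ 458.8 -461.6] [64.3 47.9] -85.7
```

Both views agree. The scene image has two standing cartons: rect (154–183, 119–161), brown with a teal band, and rect (186–210, 98–137), all purple. The banded one at world (379, -336) fits the description and the purple one is the look-alike. I'll confirm that in a crop and plan the approach.

```bash
cat >> h.py <<'E'
def rot(az,tilt_az=0,tilt=0):
    """closing axis y at azimuth az (deg); tool -z leaning by tilt towards azimuth tilt_az"""
    a,t,w=np.radians([az,tilt_az,tilt]); y=np.array([np.cos(a),np.sin(a),0])
    z=-np.array([np.sin(w)*np.cos(t),np.sin(w)*np.sin(t),np.cos(w)]); y-=z*(y@z); y/=np.linalg.norm(y)
    return np.column_stack([np.cross(y,z),y,z])
def plan(calls,p=None,M=None):
    """calls: list of lists of (tcp,R). prints rows' first six numbers per waypoint"""
    o=get_obs(); p=np.array(o['eef_pos']) if p is None else p; M=R.from_quat(o['ee_rot']).as_matrix() if M is None else M
    for c in calls:
        for q,N in c:
            s=M.T@(np.array(q)-p)/100; r=R.from_matrix(M.T@N).as_rotvec()/(2*np.pi)
            print('CALL' if c[0][0] is q else '  wp',np.round(np.r_[s,r],4).tolist(),'!!' if abs(s).max()>1 else '', 'deg',round(np.linalg.norm(r)*360))
        p,M=np.array(c[-1][0]),c[-1][1]
def lerp(p0,M0,p1,M1,n):
    rv=R.from_matrix(M0.T@M1).as_rotvec()
    return [[(p0+(p1-p0)*k/n, M0@R.from_rotvec(rv*k/n).as_matrix())] for k in range(1,n+1)]
def cur():
    o=get_obs(); return np.array(o['eef_pos']),R.from_quat(o['ee_rot']).as_matrix()
E
python3 - <<'E'
from h import *
import pickle
a,b=pickle.load(open('s0.pkl','rb'))
save(a,'c.png',(145,90,220,170),6)
M=rot(54.5,-35.5,45); d=M[:,2]; T=np.array([384.7,-340,85])+18.7*d
p,M0=cur(); plan(lerp(p,M0,T-90*d,M,3)); plan(lerp(p,M0,T-90*d,M,4))
M=rot(-125.5,-35.5,45);plan(lerp(p,M0,T-90*d,M,3))
E
```

```text
CALL [0.9457, -0.5435, 0.3197, 0.0452, 0.0232, -0.1092]  deg 43
CALL [0.9795, 0.2739, 0.5074, 0.0452, 0.0232, -0.1092]  deg 43
CALL [0.4703, 0.9376, 0.4377, 0.0452, 0.0232, -0.1092]  deg 43
CALL [0.7093, -0.4076, 0.2397, 0.0339, 0.0174, -0.0819]  deg 33
CALL [0.7701, 0.0496, 0.3621, 0.0339, 0.0174, -0.0819]  deg 33
CALL [0.5859, 0.4894, 0.3794, 0.0339, 0.0174, -0.0819]  deg 33
CALL [0.2144, 0.7739, 0.286, 0.0339, 0.0174, -0.0819]  deg 33
CALL [0.9457, -0.5435, 0.3197, 0.0197, -0.0384, 0.0476]  deg 23
CALL [0.8075, -0.7775, 0.188, 0.0197, -0.0384, 0.0476]  deg 23
CALL [0.5814, -0.9683, 0.1277, 0.0197, -0.0384, 0.0476]  deg 23
```

View pics/c.png

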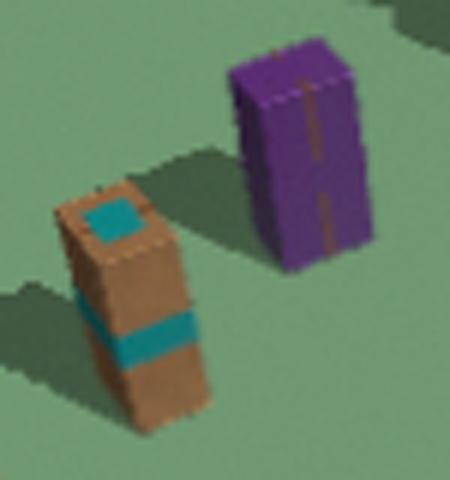

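The crop shows the brown carton with the teal band at left (~130, 330) and the all-purple look-alike at right (~300, 150). The left one is box_teal. Now approaching it.

```bash
python3 -m pendant '[[0.95,-0.54,0.32,0.045,0.023,-0.109,1],[0.95,-0.54,0.32,0.045,0.023,-0.109,1],[0.95,-0.54,0.32,0.045,0.023,-0.109,1],[0.95,-0.54,0.32,0.045,0.023,-0.109,1],[0.95,-0.54,0.32,0.045,0.023,-0.109,1],[0.95,-0.54,0.32,0.045,0.023,-0.109,1],[0.95,-0.54,0.32,0.045,0.023,-0.109,1],[0.95,-0.54,0.32,0.045,0.023,-0.109,1]]' 60
python3 -m pendant '[[0.98,0.27,0.51,0.045,0.023,-0.109,1],[0.98,0.27,0.51,0.045,0.023,-0.109,1],[0.98,0.27,0.51,0.045,0.023,-0.109,1],[0.98,0.27,0.51,0.045,0.023,-0.109,1],[0.98,0.27,0.51,0.045,0.023,-0.109,1],[0.98,0.27,0.51,0.045,0.023,-0.109,1],[0.98,0.27,0.51,0.045,0.023,-0.109,1],[0.98,0.27,0.51,0.045,0.023,-0.109,1]]'
python3 - <<'E'
from h import *
print(get_obs()['joints'].round(2))
M=rot(54.5,-35.5,45); d=M[:,2]; T=np.array([384.7,-340,85])+18.7*d
p,M0=cur(); plan(lerp(p,M0,T-90*d,M,1))
E
```

```text
time_s: 2.1
eef_pos: [282.3, -533.2, 199.8]
ee_rot: [0.863, 0.482, 0.047, -0.147]
ft_force: [-0.8, -0.6, 0.4]
opening: 85.3
finger_force: 0.0
time_s: 3.1
eef_pos: [353.7, -451.6, 167.5]
ee_rot: [0.618, 0.732, 0.087, -0.274]
ft_force: [0.1, 0.3, 0.8]
opening: 85.2
finger_force: 0.0
[ 1.07  0.88 -0.36  1.26  0.14  1.62  0.89]
CALL [0.4786, 0.9361, 0.4397, 0.0454, 0.0238, -0.1101]  deg 44
```

```bash
python3 -m pendant '[[0.48,0.94,0.44,0.045,0.024,-0.11,1],[0.48,0.94,0.44,0.045,0.024,-0.11,1],[0.48,0.94,0.44,0.045,0.024,-0.11,1],[0.48,0.94,0.44,0.045,0.024,-0.11,1],[0.48,0.94,0.44,0.045,0.024,-0.11,1],[0.48,0.94,0.44,0.045,0.024,-0.11,1],[0.48,0.94,0.44,0.045,0.024,-0.11,1],[0.48,0.94,0.44,0.045,0.024,-0.11,1]]'
python3 - <<'E'
from h import *
print(get_obs()['joints'].round(2))
w=shot('wrist'); save(w,'w1.png',None,1.2); W=cloud(w)
P=W.reshape(-1,3); C=P[~np.isnan(P[:,0])]
m=(np.hypot(C[:,0]-380,C[:,1]+336)<80)&(C[:,2]>15)&(C[:,2]<135); Q=C[m]; print(len(Q),Q.min(0),Q.max(0))
zt=np.percentile(Q[:,2],98); top=Q[abs(Q[:,2]-zt)<4]; print('top',zt,cv2.minAreaRect(top[:,:2].astype(np.float32)),len(top))
print('all',cv2.minAreaRect(Q[:,:2].astype(np.float32)))
t=C[(abs(C[:,2])<10)]; print('table',np.median(t[:,2]),len(t))
E
```

```text
time_s: 4.1
eef_pos: [425.9, -369.3, 135.4]
ee_rot: [0.282, 0.88, 0.118, -0.364]
ft_force: [0.3, 0.6, 0.8]
opening: 85.2
finger_force: 0.0
[ 0.88  1.06 -0.5   1.12  0.31  1.84  1.33]
10170 [ 345.98781208 -374.25728865   15.02848656] [ 415.82849926 -300.8258549   123.73293329]
top 122.66273614019345 ((380.37091064453125, -336.9532470703125), (59.657630920410156, 45.6305046081543), 55.604732513427734) 6033
all ((380.4109802246094, -337.1131591796875), (60.1638298034668, 45.9014892578125), 55.24441146850586)
table 1.5766293436282695 143088
```

View pics/w1.png

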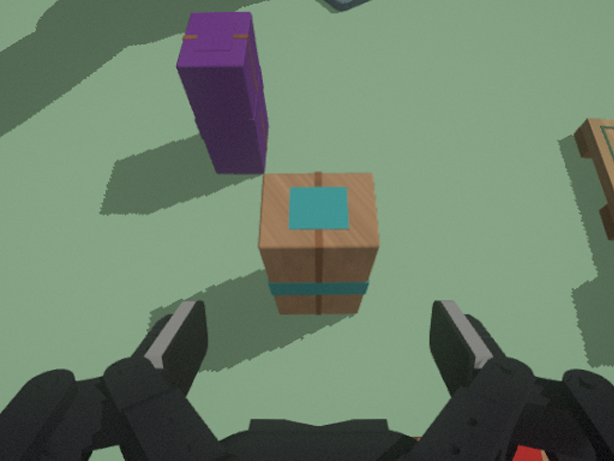

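The wrist view shows the teal carton centred between the fingers (box top around (320, 210)) and the purple one apart from it at (225, 90). The wrist camera gives teal at (380.4, -337), yaw 55.3°, so I'll grasp it.

```bash
cat > teal.py <<'E'
from h import *
az=-34.7; M0=rot(az+90,az,45); d=M0[:,2]; u=np.array([np.cos(np.radians(az)),np.sin(np.radians(az)),0])
C0=np.array([380.4,-337,60]); G0=C0+7*u+[0,0,25]; T0=G0+18.7*d
ct=M0.T@(C0-T0)     # box centre in tool coordinates (from TCP)
LAY=np.array([450,-210,23.0]); M1=rot(-25,65,45); T1=LAY-M1@ct
corners=np.array([[sx*22.5,sy*30,sz*60] for sx in(-1,1) for sy in(-1,1) for sz in(-1,1)])
B0=np.column_stack([u,np.cross([0,0,1],u),[0,0,1]]); 
def low(T,M): return (T+M@ct+(M@M0.T@B0@corners.T).T)[:,2].min()
E
python3 - <<'E'
from teal import *
p,M=cur(); plan([[(T0,M0)]])
print('low end',low(T1,M1),'T0',T0,'T1',T1, 'rel deg',np.degrees(R.from_matrix(M0.T@M1).magnitude()))
L=T0+[0,0,70]
print('seq'); 
A=T1+[0,0,70]
seq=[[(L,M0)]]+lerp(L,M0,A,M1,2)+[[(T1,M1)]]
plan(seq,T0,M0)
for c in lerp(L,M0,A,M1,8): print(round(low(*c[0])),end=' ')
E
```

```text
CALL [-0.0112, -0.0066, 0.8876, 0.002, -0.0, -0.0016]  deg 1
low end 0.4999999999999858 T0 [ 375.28388247 -333.45743227   71.77710319] T1 [ 454.97721888 -199.32631967   16.77710319] rel deg 114.56689097318943
seq
CALL [0.495, -0.0, -0.495, 0.0, 0.0, 0.0]  deg 0
CALL [-0.1561, 0.7782, 0.2328, -0.0, -0.1022, 0.1219]  deg 57
CALL [0.5432, 0.6162, 0.097, -0.0, -0.1022, 0.1219]  deg 57
CALL [0.495, 0.0, 0.495, 0.0, -0.0, 0.0]  deg 0
58 50 46 46 49 54 62 70
```

```bash
python3 -m pendant '[[-0.011,-0.007,0.5,0,0,0,1],[-0.011,-0.007,0.89,0.002,0,-0.0016,1],[-0.011,-0.007,0.89,0.002,0,-0.0016,1],[-0.011,-0.007,0.89,0.002,0,-0.0016,-1],[-0.011,-0.007,0.89,0.002,0,-0.0016,-1],[-0.011,-0.007,0.89,0.002,0,-0.0016,-1],[-0.011,-0.007,0.89,0.002,0,-0.0016,-1],[-0.011,-0.007,0.89,0.002,0,-0.0016,-1]]' 60
python3 -c "
from h import *
print(get_obs()['joints'].round(2))"
```

```text
time_s: 5.15
eef_pos: [376.7, -333.9, 72.3]
ee_rot: [0.275, 0.882, 0.114, -0.364]
ft_force: [2.4, -3.0, 6.0]
opening: 59.3
finger_force: 65.2
[ 0.92  1.05 -0.51  1.34  0.33  1.64  1.31]
```

```bash
python3 -m pendant '[[0.3,0,-0.3,0,0,0,-1],[0.5,0,-0.5,0,0,0,-1],[0.34,0.78,-0.26,0,-0.102,0.122,-1],[0.34,0.78,-0.26,0,-0.102,0.122,-1],[0.34,0.78,-0.26,0,-0.102,0.122,-1],[0.34,0.78,-0.26,0,-0.102,0.122,-1],[0.34,0.78,-0.26,0,-0.102,0.122,-1],[0.34,0.78,-0.26,0,-0.102,0.122,-1]]' 60
python3 - <<'E'
from teal import *
print(get_obs()['joints'].round(2))
p,M=cur(); plan([[(T1+[0,0,70],M1)],[(T1,M1)]]); print(low(p,M))
E
```

```text
time_s: 6.15
eef_pos: [415.2, -264.0, 114.8]
ee_rot: [0.6, 0.786, -0.119, -0.09]
ft_force: [-0.5, 0.0, -1.8]
opening: 59.4
finger_force: 65.3
[ 0.63  0.6  -0.36  1.85  0.42  1.03  0.29]
CALL [0.5197, 0.6119, 0.1041, 0.0002, -0.1021, 0.1222]  deg 57
CALL [0.495, 0.0, 0.495, 0.0, 0.0, 0.0]  deg 0
46.4906359433148
```

```bash
python3 -m pendant '[[0.52,0.61,0.1,0,-0.102,0.122,-1],[0.52,0.61,0.1,0,-0.102,0.122,-1],[0.52,0.61,0.1,0,-0.102,0.122,-1],[0.52,0.61,0.1,0,-0.102,0.122,-1],[0.52,0.61,0.1,0,-0.102,0.122,-1],[0.52,0.61,0.1,0,-0.102,0.122,-1],[0.52,0.61,0.1,0,-0.102,0.122,-1],[0.52,0.61,0.1,0,-0.102,0.122,-1]]' 60
python3 - <<'E'
from teal import *
print(get_obs()['joints'].round(2))
p,M=cur(); plan([[(T1,M1)]]); print(low(p,M))
s=shot('scene'); save(s,'s1.png',(120,60,320,260),3)
W=cloud(s); P=W[~np.isnan(W[...,0])]; 
m=(np.hypot(P[:,0]-450,P[:,1]+210)<75)&(P[:,2]<150)&(P[:,2]>40);Q=P[m]; print(len(Q),np.percentile(Q[:,2],[1,5,50]))
E
```

```text
time_s: 7.15
eef_pos: [454.8, -201.1, 86.6]
ee_rot: [0.779, 0.498, -0.322, 0.204]
ft_force: [-0.0, -0.3, -2.8]
opening: 59.9
finger_force: 65.4
[-0.1   0.75 -0.    1.9   0.74  1.1  -1.1 ]
CALL [0.5043, -0.0038, 0.484, -0.0002, -0.0007, 0.0004]  deg 0
69.97273283353206
617 [ 69.13720048  73.4016002  111.84822386]
```

View pics/s1.png

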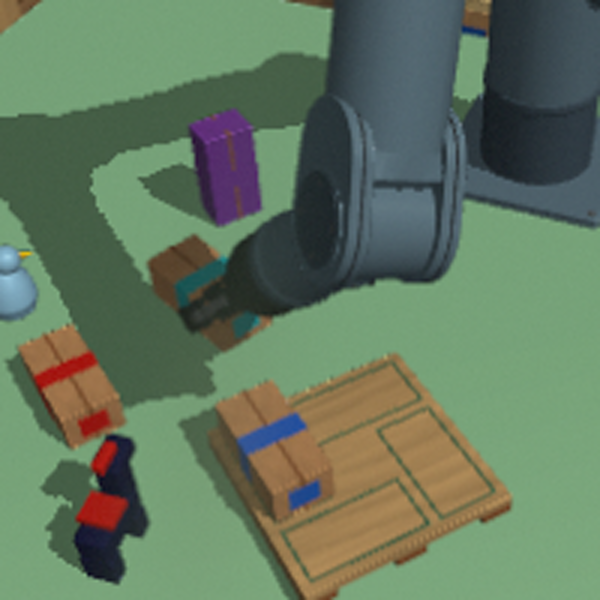

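Crop shows the teal carton held level at about (210, 290), clear of the red carton, purple look-alike and pallet. Lowering it now.

```bash
python3 -m pendant '[[0.2,0,0.2,0,0,0,-1],[0.35,0,0.35,0,0,0,-1],[0.44,0,0.43,0,0,0,-1],[0.47,0,0.46,0,0,0,-1],[0.49,0,0.475,0,0,0,-1],[0.503,0,0.485,0,0,0,-1],[0.503,0,0.485,0,0,0,-1],[0.503,0,0.485,0,0,0,-1]]' 60
python3 -c "
from h import *
print(get_obs()['ft_force'],get_obs()['ft_torque'])"
```

```text
time_s: 8.2
eef_pos: [455.3, -199.8, 18.4]
ee_rot: [0.779, 0.497, -0.323, 0.205]
ft_force: [-0.7, 2.7, 7.8]
opening: 59.6
finger_force: 66.3
[-0.74167167  2.73365385  7.80848921] [ 0.16020731  0.63915818 -0.34440883]
```

```bash
python3 -m pendant '[[0,0,0,0,0,0,1],[0,0,0,0,0,0,1],[0,0,0,0,0,0,1],[0,0,-0.1,0,0,0,1],[0,0,-0.4,0,0,0,1],[0,0,-0.9,0,0,0,1],[0,0,-0.9,0,0,0,1],[0,0,-0.9,0,0,0,1]]' 60
python3 - <<'E'
from teal import *
p,M=cur(); print(p); plan([[((439.4,-232.7,135),rot(-25))]])
E
```

```text
time_s: 9.2
eef_pos: [481.8, -142.1, 80.3]
ee_rot: [0.779, 0.497, -0.322, 0.204]
ft_force: [-0.4, -1.1, 0.1]
opening: 85.4
finger_force: 0.0
[ 481.8282728  -142.07634556   80.34073541]
CALL [-1.0949, -0.0035, 0.3183, -0.0003, 0.1246, 0.0002] !! deg 45
```

```bash
python3 -m pendant '[[-0.3,0,-0.2,0,0,0,1],[-0.7,0,0.1,0,0.1,0,1],[-1,0,0.3,0,0.1246,0,1],[-1,0,0.3,0,0.1246,0,1],[-1,0,0.3,0,0.1246,0,1],[-1,0,0.3,0,0.1246,0,1],[-1,0,0.3,0,0.1246,0,1],[-1,0,0.3,0,0.1246,0,1]]' 60
cat >> h.py <<'E'
def find(C,x,y,rad,z0,z1):
    m=(np.hypot(C[:,0]-x,C[:,1]-y)<rad)&(C[:,2]>z0)&(C[:,2]<z1); Q=C[m]
    if len(Q)<20: return None
    zt=np.percentile(Q[:,2],95); t=Q[abs(Q[:,2]-zt)<5]; c,s,a=cv2.minAreaRect(t[:,:2].astype(np.float32))
    if s[0]<s[1]: s=(s[1],s[0]); a+=90
    return np.round(c,1),np.round(s,1),round(a%180,1),'z',round(zt,1),len(t)
def pts(im):
    P=cloud(im).reshape(-1,3); return P[~np.isnan(P[:,0])]
E
python3 - <<'E'
from h import *
w=shot('wrist'); s=shot('scene'); save(w,'w2.png',None,1.2)
print(cur()[0])
for im in (w,s):
    C=pts(im); print(find(C,450,-210,78,30,60)); t=C[abs(C[:,2])<8];print('table',np.median(t[:,2]), find(C,547,-18,150,15,32))
E
```

```text
time_s: 10.2
eef_pos: [443.0, -224.6, 128.9]
ee_rot: [0.843, 0.538, -0.001, -0.002]
ft_force: [0.6, 0.8, 0.9]
opening: 85.5
finger_force: 0.0
[ 443.54499072 -224.10899858  129.12239335]
(array([ 450.6, -210.8]), array([120.2,  61. ]), 65.0, 'z', np.float64(47.4), 13076)
table 1.336273648940761 (array([ 511.8, -114.5]), array([145. ,  19.6]), 144.1, 'z', np.float64(26.9), 3296)
(array([ 452. , -211.1]), array([123.4,  61.3]), 64.7, 'z', np.float64(46.8), 555)
table 0.23623551311203528 (array([548., -18.]), array([211.1, 211. ]), 51.4, 'z', np.float64(26.5), 3419)
```

View pics/w2.png

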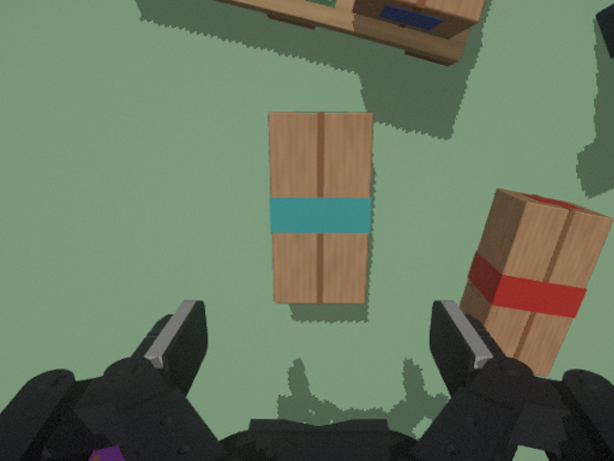

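Wrist view: teal lies flat (band at (320, 215)). Red is at (545, 280), and the pallet's near edge and corner are visible at the top, with the corner near (460, 60). I'll use that corner to cross-check the pallet pose.

Run:
```python
from h import *
w=shot('wrist'); C=pts(w); c,s=np.cos(np.radians(51.8)),np.sin(np.radians(51.8))
D=C[(abs(C[:,2]-25.5)<5)&(C[:,0]>380)&(C[:,1]>-190)]
# pallet frame about scene estimate
x0,y0=547.6,-17.9; X=(D[:,0]-x0)*c+(D[:,1]-y0)*s; Y=-(D[:,0]-x0)*s+(D[:,1]-y0)*c
# edges x=-105 (binned by Y) and y=-105 (binned by X)
b=[(v,X[(abs(Y-v)<4)].min(),(abs(Y-v)<4).sum()) for v in range(-100,40,10) if (abs(Y-v)<4).sum()>30]; print(np.round(b,1).tolist())
b=[(v,Y[(abs(X-v)<4)].min(),(abs(X-v)<4).sum()) for v in range(-100,-20,10) if (abs(X-v)<4).sum()>30]; print(np.round(b,1).tolist())
print(find(C,576,-86,80,55,80), find(C,557,-318,78,30,60)); print(pts(shot('scene')).shape)
S=pts(shot('side')); print(find(S,557,-318,78,30,60), find(S,450,-210,78,30,60),find(S,576,-84,78,60,80)); print(get_obs()['joints'].round(2))
p,M=cur()
for e in (65,-115):
    G=np.array([450.3,-210.5])+25*np.array([np.cos(np.radians(e)),np.sin(np.radians(e))]); print(G); plan([[((*G,7),rot(-25))]])
```

```text
[[-100.0, -105.3, 258.0], [-90.0, -105.1, 202.0], [-80.0, -105.3, 210.0], [-70.0, -105.1, 206.0], [-60.0, -105.1, 201.0], [-50.0, -104.9, 202.0], [-40.0, -104.9, 204.0], [-30.0, -104.7, 308.0], [-20.0, -105.2, 271.0], [-10.0, -104.8, 233.0], [0.0, -104.5, 184.0], [10.0, -104.5, 139.0], [20.0, -104.8, 103.0], [30.0, -104.6, 61.0]]
[[-100.0, -103.5, 2198.0], [-90.0, -103.9, 323.0]]
(array([ 544.9, -135.9]), array([50.3, 11.3]), 156.0, 'z', np.float64(71.1), 1004) (array([ 558.8, -321.8]), array([120.2,  63.4]), 54.9, 'z', np.float64(47.2), 9176)
(195838, 3)
(array([ 555.7, -317.3]), array([117.1,  65.6]), 56.3, 'z', np.float64(48.0), 154) (array([ 448.7, -206.6]), array([123. ,  60.3]), 64.8, 'z', np.float64(47.3), 232) (array([575.5, -81.4]), array([123.7,  61.8]), 53.2, 'z', np.float64(70.7), 300)
[ 0.6   0.45 -0.28  2.    0.18  0.72 -0.22]
[ 460.86545654 -187.84230532]
CALL [0.4044, 0.005, 1.224, -0.0004, -0.0, 0.0004] !! deg 0
[ 439.73454346 -233.15769468]
CALL [-0.0956, 0.0036, 1.2239, -0.0004, -0.0, 0.0004] !! deg 0
```

```bash
cat >> h.py <<'E'
PAL=np.array([546.6,-17.1]); PY=51.6
def u2(a): return np.array([np.cos(np.radians(a)),np.sin(np.radians(a))])
def slot(k): 
    x,y=dict(a=(-35,-65),b=(65,-35),c=(35,65),d=(-65,35))[k]; return PAL+x*u2(PY)+y*u2(PY+90)
E
python3 -m pendant '[[-0.04,0,0.4,0,0,0,1],[-0.09,0.004,0.8,0,0,0,1],[-0.096,0.004,1,0,0,0,1],[-0.096,0.004,1,0,0,0,1],[-0.096,0.004,1,0,0,0,1],[-0.096,0.004,1,0,0,0,1],[-0.096,0.004,1,0,0,0,1],[-0.096,0.004,1,0,0,0,1]]' 60
python3 -m pendant '[[0,0,0.225,0,0,0,1],[0,0,0.225,0,0,0,-1],[0,0,0.225,0,0,0,-1],[0,0,0.225,0,0,0,-1],[0,0,0.225,0,0,0,-1],[0,0,0.225,0,0,0,-1],[0,0,0,0,0,0,-1],[0,0,-0.65,0,0,0,-1]]' 60
python3 - <<'E'
from h import *
p,M=cur(); S=slot('d'); G=S+25*u2(PY-90); print('slot d',S,'grasp',G)
plan(lerp(p,M,np.array([*G,100]),rot(PY),2)+[[((*G,32.5),rot(PY))]])
E
```

```text
time_s: 11.45
eef_pos: [439.7, -234.3, 29.9]
ee_rot: [0.843, 0.538, -0.0, -0.001]
ft_force: [0.6, -0.2, 0.4]
opening: 85.5
finger_force: 0.0
time_s: 12.45
eef_pos: [437.4, -233.1, 90.8]
ee_rot: [0.843, 0.538, -0.002, -0.004]
ft_force: [1.1, -1.0, -1.6]
opening: 59.5
finger_force: 66.0
slot d [478.79612328 -46.29990242] grasp [498.38845971 -61.82859692]
CALL [0.9053, -0.0852, -0.0447, -0.0005, -0.0005, -0.1063]  deg 38
CALL [0.7633, 0.4939, -0.0466, -0.0005, -0.0005, -0.1063]  deg 38
CALL [-0.0, -0.0, 0.675, -0.0, -0.0, -0.0]  deg 0
```

```bash
python3 -m pendant '[[0.91,-0.09,-0.04,0,0,-0.106,-1],[0.91,-0.09,-0.04,0,0,-0.106,-1],[0.91,-0.09,-0.04,0,0,-0.106,-1],[0.91,-0.09,-0.04,0,0,-0.106,-1],[0.91,-0.09,-0.04,0,0,-0.106,-1],[0.91,-0.09,-0.04,0,0,-0.106,-1],[0.91,-0.09,-0.04,0,0,-0.106,-1],[0.91,-0.09,-0.04,0,0,-0.106,-1]]' 60
python3 -m pendant '[[0.76,0.49,-0.04,0,0,-0.106,-1],[0.76,0.49,-0.04,0,0,-0.106,-1],[0.76,0.49,-0.04,0,0,-0.106,-1],[0.76,0.49,-0.04,0,0,-0.106,-1],[0.76,0.49,-0.04,0,0,-0.106,-1],[0.76,0.49,-0.04,0,0,-0.106,-1],[0.76,0.49,-0.04,0,0,-0.106,-1],[0.76,0.49,-0.04,0,0,-0.106,-1]]' 60
python3 - <<'E'
from h import *
w=shot('wrist'); C=pts(w); p,M=cur(); print(p)
S=slot('d'); G=S+25*u2(PY-90)
z=p[2]+37; print('held', find(C,*(p[:2]+25*u2(PY+90)),78,z-12,z+15),'want',S)
D=C[(abs(C[:,2]-25.5)<5)]; q=(D[:,:2]-PAL); X=q@u2(PY); Y=q@u2(PY+90)
for nm,A,B in (('x-',X,Y),('y+',-Y,X),('x+',-X,Y)): print(nm,[(v,round(float(A[abs(B-v)<4].min()),1)) for v in range(-80,100,20) if (abs(B-v)<4).sum()>30])
plan([[((*G,33),rot(PY))]]); print(get_obs()['joints'].round(2))
E
```

```text
time_s: 13.45
eef_pos: [469.8, -147.9, 96.1]
ee_rot: [0.621, 0.784, -0.0, -0.001]
ft_force: [-0.1, 0.2, -2.1]
opening: 59.2
finger_force: 66.3
time_s: 14.45
eef_pos: [500.2, -62.8, 100.2]
ee_rot: [0.331, 0.944, 0.0, -0.001]
ft_force: [0.0, 0.0, -2.5]
opening: 59.1
finger_force: 66.3
[500.21219725 -62.75939728 100.16138183]
held (array([478. , -45.2]), array([115.8,  86.3]), 142.1, 'z', np.float64(140.5), 50792) want [478.79612328 -46.29990242]
x- [(-80, 50.2), (-60, 41.8), (-40, 26.2), (-20, -1.4), (0, -1.7), (20, -3.2), (40, -3.0), (60, -2.5), (80, -1.9)]
y+ [(0, -104.0), (20, -104.3), (40, -104.0), (60, -103.9), (80, -103.8)]
x+ [(-80, -104.5), (-60, -104.9), (-40, -105.5), (-20, -105.5), (0, -105.5), (20, -106.4), (40, -106.2), (60, -106.8), (80, -104.3)]
CALL [0.0186, -0.004, 0.6717, -0.0, -0.0003, -0.0007]  deg 0
[ 0.52  0.57 -0.61  1.99  0.48  0.73  0.51]
```

Run:
```python
from h import *
w=shot('wrist'); C=pts(w); p,M=cur()
q=C[:,:2]-p[:2]; l=q@u2(PY+90); t=q@u2(PY)
m=(abs(C[:,2]-139)<8)&(l>20)
for v in range(25,90,8):
    k=m&(abs(l-v)<4)&(abs(t)<45); print(v,k.sum(),(np.percentile(t[k],[0.5,99.5]).round(1) if k.sum()>20 else ''), np.median(C[k][:,2]).round(1) if k.any() else '')
for v in (-20,-10,0,10,20): print('far end at t',v,l[m&(abs(t-v)<4)].max().round(1))
```

```text
25 3445 [-30.   30.2] 139.4
33 3722 [-29.9  30.3] 139.4
41 3792 [-29.1  29.4] 139.0
49 4043 [-29.   29.6] 139.1
57 4291 [-29.   29.7] 139.2
65 4585 [-29.   29.8] 139.2
73 4848 [-28.9  29.9] 139.2
81 5152 [-28.8  29.8] 139.2
89 429 [-28.4  27.8] 138.6
far end at t -20 86.0
far end at t -10 85.9
far end at t 0 86.0
far end at t 10 85.5
far end at t 20 85.5
```

Run:
```python
from h import *
G=PAL-65.1*u2(51.5)+8.5*u2(141.5); print(G); plan([[((*G,32.3),rot(51.5))]])
```

```text
[499.42212782 -62.7564166 ]
CALL [0.0047, -0.0046, 0.6786, -0.0, -0.0003, -0.0004]  deg 0
```

```bash
python3 -m pendant '[[0.004,-0.004,0.3,0,0,0,-1],[0.004,-0.004,0.55,0,0,0,-1],[0.004,-0.004,0.65,0,0,0,-1],[0.004,-0.004,0.68,0,0,0,-1],[0.004,-0.004,0.68,0,0,0,-1],[0.004,-0.004,0.68,0,0,0,1],[0.004,-0.004,0.68,0,0,0,1],[0.004,-0.004,0.68,0,0,0,1]]' 60
python3 - <<'E'
from h import *
# red: centre, yaw; slot b: length dir PY+90, offset towards +y of pallet
red=np.array([558.3,-321.3]); ry=54.9
# slot b, y axis az = PY or PY+180; box length turns from ry
p,M=cur()
for off,az,yb in ((ry,ry-90,PY),(ry+180,ry-90,PY+180),(ry,ry+90,PY+180),(ry+180,ry+90,PY)):
    print(off,az)
G=red+25*u2(ry); print('red grip',G)
U=p+[0,0,75]
for az in (ry-90,ry+90):
    plan([[(U,M)]]+lerp(U,M,np.array([*G,107]),rot(az),3))
E
```

```text
time_s: 15.55
eef_pos: [499.8, -62.8, 32.5]
ee_rot: [0.331, 0.944, 0.0, -0.001]
ft_force: [-0.4, 0.9, 0.4]
opening: 85.2
finger_force: 0.0
54.9 -35.1
234.9 -35.1
54.9 144.9
234.9 144.9
red grip [ 572.6751313  -300.84625706]
CALL [0.0011, 0.0001, -0.75, 0.0, 0.0, 0.0]  deg 0
CALL [-0.6851, -0.4681, 0.0006, -0.0001, -0.0001, 0.0801]  deg 29
CALL [-0.8259, -0.0798, 0.0008, -0.0001, -0.0001, 0.0801]  deg 29
CALL [-0.7621, 0.3282, 0.0012, -0.0001, -0.0001, 0.0801]  deg 29
CALL [0.0011, 0.0001, -0.75, 0.0, 0.0, 0.0]  deg 0
CALL [-0.6851, -0.4681, 0.0006, 0.0001, -0.0001, -0.0866]  deg 31
CALL [-0.3438, -0.7552, 0.0011, 0.0001, -0.0001, -0.0866]  deg 31
CALL [0.0968, -0.8241, 0.0015, 0.0001, -0.0001, -0.0866]  deg 31
```

```bash
python3 -m pendant '[[0,0,-0.4,0,0,0,1],[0,0,-0.75,0,0,0,1],[-0.685,-0.468,-0.75,0,0,0.08,1],[-0.685,-0.468,-0.75,0,0,0.08,1],[-0.685,-0.468,-0.75,0,0,0.08,1],[-0.685,-0.468,-0.75,0,0,0.08,1],[-0.685,-0.468,-0.75,0,0,0.08,1],[-0.685,-0.468,-0.75,0,0,0.08,1]]' 60
python3 -m pendant '[[-0.826,-0.08,0,0,0,0.08,1],[-0.826,-0.08,0,0,0,0.08,1],[-0.826,-0.08,0,0,0,0.08,1],[-0.826,-0.08,0,0,0,0.08,1],[-0.826,-0.08,0,0,0,0.08,1],[-0.826,-0.08,0,0,0,0.08,1],[-0.826,-0.08,0,0,0,0.08,1],[-0.826,-0.08,0,0,0,0.08,1]]' 60
python3 -m pendant '[[-0.762,0.328,0,0,0,0.08,1],[-0.762,0.328,0,0,0,0.08,1],[-0.762,0.328,0,0,0,0.08,1],[-0.762,0.328,0,0,0,0.08,1],[-0.762,0.328,0,0,0,0.08,1],[-0.762,0.328,0,0,0,0.08,1],[-0.762,0.328,0,0,0,0.08,1],[-0.762,0.328,0,0,0,0.08,1]]' 60
python3 - <<'E'
from h import *
w=shot('wrist'); C=pts(w); s=pts(shot('scene')); p,M=cur(); print(p)
print(find(C,558,-320,78,30,60)); print(find(s,480,-46,78,60,80),'slot d',slot('d'))
print(find(s,576,-85,78,60,80),'slot a',slot('a')); print(find(s,558,-320,70,35,60))
red=np.array([558.3,-321.3]); G=red+25*u2(54.9); plan([[((*G,7),rot(-35.1))]])
E
```

```text
time_s: 16.55
eef_pos: [523.9, -141.8, 107.0]
ee_rot: [0.554, 0.832, 0.0, -0.001]
ft_force: [-0.8, 0.0, -0.7]
opening: 85.5
finger_force: 0.0
time_s: 17.55
eef_pos: [548.2, -221.5, 106.9]
ee_rot: [0.744, 0.668, -0.0, -0.001]
ft_force: [-0.2, 0.8, -0.3]
opening: 85.3
finger_force: 0.0
time_s: 18.55
eef_pos: [572.5, -300.8, 106.7]
ee_rot: [0.887, 0.462, -0.001, -0.001]
ft_force: [0.7, -0.2, -0.7]
opening: 85.5
finger_force: 0.0
[ 572.52656912 -300.83146381  106.69383639]
(array([ 558.6, -321.8]), array([120.1,  60.3]), 54.7, 'z', np.float64(47.4), 13237)
(array([486.3, -52.7]), array([135.5,  63.1]), 141.1, 'z', np.float64(70.4), 710) slot d [478.79612328 -46.29990242]
(array([557.4, -70.5]), array([122.2, 108.7]), 52.6, 'z', np.float64(70.4), 969) slot a [575.79990242 -84.90387672]
(array([ 559.7, -320.7]), array([123.6,  62. ]), 54.4, 'z', np.float64(47.0), 604)
CALL [0.0007, 0.0035, 0.9969, -0.0004, 0.0, 0.0002]  deg 0
```

```bash
python3 -m pendant '[[0,0,0.4,0,0,0,1],[0,0,0.8,0,0,0,1],[0,0,1,0,0,0,1],[0,0,1,0,0,0,-1],[0,0,1,0,0,0,-1],[0,0,1,0,0,0,-1],[0,0,1,0,0,0,-1],[0,0,1,0,0,0,-1]]' 60
python3 - <<'E'
from h import *
p,M=cur(); print('off', (np.array([558.5,-321.6])-p[:2])@u2(54.8), p)
PY=51.5; S=PAL+65.2*u2(PY)-35.4*u2(PY+90); G=S+25*u2(PY+90); print(G)
A=p+[0,0,90]; B=np.array([565,-190,140]); 
N=rot(PY); H=rot(0)
plan([[(p+[0,0,95],M)],[((563,-205,145),M)],[((575,-110,145),rot(5))],[((*G-[0,20],120),N)],[((*G,100),N)]],p,M)
E
```

```text
time_s: 19.65
eef_pos: [572.9, -301.0, 7.7]
ee_rot: [0.887, 0.461, -0.0, -0.0]
ft_force: [-1.7, 0.9, 5.6]
opening: 59.8
finger_force: 66.6
off -25.109291592089075 [ 572.91737335 -301.04226084    7.68901202]
[595.32707914  27.45189961]
CALL [0.0, -0.0009, -0.95, 0.0, 0.0, 0.0]  deg 0
CALL [0.7294, -0.6331, -0.4225, 0.0, 0.0, 0.0]  deg 0
CALL [0.8467, -0.4473, 0.0005, -0.0001, -0.0001, -0.1112]  deg 40
CALL [1.1523, 0.3049, 0.25, 0.0, 0.0, -0.1292] !! deg 47
CALL [0.1245, 0.1565, 0.2, 0.0, 0.0, 0.0]  deg 0
```

```bash
python3 -m pendant '[[0,0,-0.4,0,0,0,-1],[0,0,-0.8,0,0,0,-1],[0.36,-0.31,-1,0,0,0,-1],[0.73,-0.63,-1,0,0,0,-1],[0.73,-0.63,-1,0,0,0,-1],[0.73,-0.63,-1,0,0,0,-1],[0.73,-0.63,-1,0,0,0,-1],[0.73,-0.63,-1,0,0,0,-1]]' 60
python3 -m pendant '[[0.85,-0.45,-0.25,0,0,-0.111,-1],[0.85,-0.45,-0.25,0,0,-0.111,-1],[0.85,-0.45,-0.25,0,0,-0.111,-1],[0.85,-0.45,-0.25,0,0,-0.111,-1],[0.85,-0.45,-0.25,0,0,-0.111,-1],[0.85,-0.45,-0.25,0,0,-0.111,-1],[0.85,-0.45,-0.25,0,0,-0.111,-1],[0.85,-0.45,-0.25,0,0,-0.111,-1]]' 60
python3 - <<'E'
from h import *
PY=51.5; S=PAL+65.2*u2(PY)-35.4*u2(PY+90); G=S+25*u2(PY+90);N=rot(PY)
p,M=cur(); plan([[((583,-13,117),N)],[((*G,100),N)]])
E
```

```text
time_s: 20.65
eef_pos: [562.7, -206.1, 106.6]
ee_rot: [0.888, 0.461, -0.001, -0.001]
ft_force: [-0.8, -0.5, -1.5]
opening: 59.1
finger_force: 65.9
time_s: 21.65
eef_pos: [574.9, -109.5, 131.9]
ee_rot: [0.676, 0.737, -0.0, -0.001]
ft_force: [-0.2, 0.2, -1.3]
opening: 59.4
finger_force: 65.9
CALL [0.9541, 0.1628, 0.1504, -0.0002, -0.0003, -0.1295]  deg 47
CALL [0.1553, 0.3933, 0.17, 0.0, 0.0, 0.0]  deg 0
```

```bash
python3 -m pendant '[[0.95,0.16,0.15,0,0,-0.13,-1],[0.95,0.16,0.15,0,0,-0.13,-1],[0.95,0.16,0.15,0,0,-0.13,-1],[0.95,0.16,0.15,0,0,-0.13,-1],[0.95,0.16,0.15,0,0,-0.13,-1],[0.95,0.16,0.15,0,0,-0.13,-1],[0.95,0.16,0.15,0,0,-0.13,-1],[0.95,0.16,0.15,0,0,-0.13,-1]]' 60
python3 -m pendant '[[0.155,0.393,0.17,0,0,0,-1],[0.155,0.393,0.17,0,0,0,-1],[0.155,0.393,0.17,0,0,0,-1],[0.155,0.393,0.17,0,0,0,-1],[0.155,0.393,0.17,0,0,0,-1],[0.155,0.393,0.17,0,0,0,-1],[0.155,0.393,0.17,0,0,0,-1],[0.155,0.393,0.17,0,0,0,-1]]' 60
cat >> h.py <<'E'
def edges(C,p,az,ztop):   # held box relative to the TCP: along az, across az+90; camera sees the tool's +x side
    q=C[:,:2]-p[:2]; l=q@u2(az); t=q@u2(az+90); m=abs(C[:,2]-ztop)<8
    print('far end',[float(np.percentile(l[m&(abs(t-v)<4)&(abs(l)<100)],99.8).round(1)) for v in (-15,0,15) if (m&(abs(t-v)<4)&(abs(l)<100)).sum()>20],
      'sides',[np.percentile(t[m&(abs(l-v)<5)&(abs(t)<45)],[.5,99.5]).round(1).tolist() for v in range(25,100,10) if (m&(abs(l-v)<5)&(abs(t)<45)).sum()>100],'z',np.median(C[m&(abs(l-28)<8)&(abs(t)<20)][:,2]).round(1))
def pal(C):
    D=C[(abs(C[:,2]-25.5)<5)]; q=(D[:,:2]-PAL); X=q@u2(PY); Y=q@u2(PY+90); k=(abs(X)<125)&(abs(Y)<125); X,Y=X[k],Y[k]
    for nm,A,B in (('x+',-X,Y),('x-',X,Y),('y+',-Y,X),('y-',Y,X)): print(nm,[(v,round(float(A[abs(B-v)<4].min()),1)) for v in range(-90,100,20) if (abs(B-v)<4).sum()>30])
E
python3 - <<'E'
from h import *
w=shot('wrist'); C=pts(w); p,M=cur(); print(p,get_obs()['joints'].round(2)); edges(C,p,PY+90,p[2]+39); pal(C)
s=pts(shot('scene')); 
q=s[:,:2]-PAL; X=q@u2(PY); Y=q@u2(PY+90); m=(abs(s[:,2]-70)<6)&(X<-32)&(X>-110)&(Y>-32)&(Y<110)
print('teal in pallet frame',cv2.minAreaRect(np.c_[X,Y][m].astype(np.float32)))
S=PAL+65.2*u2(51.5)-35.4*u2(141.5); G=S+25*u2(141.5); plan([[((*G,32.6),rot(51.5))]])
E
```

```text
time_s: 22.65
eef_pos: [582.7, -13.4, 117.1]
ee_rot: [0.328, 0.945, 0.0, -0.001]
ft_force: [0.8, -0.8, -0.7]
opening: 59.4
finger_force: 65.9
time_s: 23.65
eef_pos: [594.8, 27.0, 100.1]
ee_rot: [0.328, 0.945, 0.0, -0.001]
ft_force: [-0.3, -0.4, -1.7]
opening: 59.2
finger_force: 65.7
[594.77867953  27.06123321 100.08442931] [ 0.3   0.69 -0.59  1.75  0.49  0.85  0.39]
far end [34.8, 35.2, 34.8] sides [[-29.1, 29.6], [-29.0, 29.5]] z 138.5
x+ [(-30, -3.1), (-10, -12.6), (10, -105.2), (30, -105.6), (50, -105.8), (70, -105.9), (90, -106.1)]
x- [(-30, -44.1), (-10, -36.1), (10, -35.8), (30, -35.1), (50, -35.4), (70, -34.9), (90, -35.6)]
y+ [(-90, -104.8), (-70, -104.5), (-50, -104.6), (-30, -104.3), (-10, -104.3), (10, -104.3), (30, -104.6), (50, -103.9), (70, -103.9), (90, -104.1)]
y- [(-90, 100.7), (-70, 100.8), (-50, 97.4), (-30, -35.0), (-10, -35.1), (10, -15.6), (30, 4.6), (50, 5.0), (70, 5.3), (90, 4.7)]
teal in pallet frame ((-64.45929718017578, 32.066558837890625), (61.148075103759766, 118.4287338256836), 1.079471468925476)
CALL [-0.0032, 0.0069, 0.6746, -0.0, -0.0004, 0.0006]  deg 0
```

```bash
python3 -m pendant '[[0,0.006,0.3,0,0,0,-1],[0,0.006,0.55,0,0,0,-1],[0,0.006,0.64,0,0,0,-1],[0,0.006,0.675,0,0,0,-1],[0,0.006,0.68,0,0,0,-1],[0,0.006,0.68,0,0,0,1],[0,0.006,0.68,0,0,0,1],[0,0.006,0.68,0,0,0,1]]' 60
python3 - <<'E'
from h import *
p,M=cur(); print(p)
s=shot('scene'); C=pts(s); sd=pts(shot('side'))
for D in (C,sd):
    t=D[(abs(D[:,2]-101)<6)&(np.hypot(D[:,0]-641,D[:,1]-466)<170)]; c,sz,a=cv2.minAreaRect(t[:,:2].astype(np.float32)); print('chest top',c,sz,a)
    cy=39.0; q=D[:,:2]-np.array(c); l=q@u2(cy); tt=q@u2(cy+90)
    h=(abs(D[:,2]-64)<10)&(l<-138)&(l>-220)&(abs(tt)<60); print('handle n',h.sum(), l[h].min() if h.any() else '', np.median(l[h]), np.median(tt[h]),tt[h].min(),tt[h].max(),D[h].mean(0))
    f=(abs(D[:,2]-84)<8)&(l<-112)&(l>-180)&(abs(tt)<110); print('front', np.percentile(l[f],[2,50,98]).round(1))
E
```

```text
time_s: 24.75
eef_pos: [595.3, 27.6, 32.5]
ee_rot: [0.328, 0.945, 0.0, -0.001]
ft_force: [-0.5, 0.1, -0.2]
opening: 85.5
finger_force: 0.0
[595.33615555  27.60882256  32.4612258 ]
chest top (642.2691650390625, 465.04937744140625) (226.288330078125, 203.12599182128906) 39.12076950073242
handle n 222 -175.14546749746916 -166.2879405444651 -4.536131187304393 -56.72839828441846 53.840650029636215 [516.32406738 358.53753582  65.72031341]
front [-134.2 -125.7 -118.9]
chest top (639.989501953125, 467.56781005859375) (227.63052368164062, 203.68838500976562) 39.318477630615234
handle n 173 -177.11536856868847 -168.08619650394417 1.6138345497685396 -51.473139067692976 55.81660729970571 [509.58936938 364.84449786  64.20140508]
front [-135.4 -126.6 -120.1]
```

Run:
```python
from h import *
p,M=cur(); U=p+[0,0,75]; H=np.array([509.7,358.7]); 
L=lerp(U,M,np.array([*H,130]),rot(39.1),3); L[0].insert(0,(U,M)); plan(L,p,M)
```

```text
CALL [0.0015, 0.0, -0.75, 0.0, 0.0, 0.0]  deg 0
  wp [0.9092, 0.6899, -0.8239, -0.0, -0.0001, 0.0117]  deg 4
CALL [0.9558, 0.6214, -0.0745, -0.0, -0.0001, 0.0117]  deg 4
CALL [0.9988, 0.5497, -0.0751, -0.0, -0.0001, 0.0117]  deg 4
```

```bash
python3 -m pendant '[[0,0,-0.4,0,0,0,1],[0,0,-0.75,0,0,0,1],[0.5,0.35,-0.82,0,0,0.012,1],[0.91,0.69,-0.82,0,0,0.012,1],[0.91,0.69,-0.82,0,0,0.012,1],[0.91,0.69,-0.82,0,0,0.012,1],[0.91,0.69,-0.82,0,0,0.012,1],[0.91,0.69,-0.82,0,0,0.012,1]]' 60
python3 -m pendant '[[0.956,0.62,-0.075,0,0,0.012,0],[0.956,0.62,-0.075,0,0,0.012,0],[0.956,0.62,-0.075,0,0,0.012,-0.5],[0.956,0.62,-0.075,0,0,0.012,-0.5],[0.956,0.62,-0.075,0,0,0.012,-0.5],[0.956,0.62,-0.075,0,0,0.012,-0.5],[0.956,0.62,-0.075,0,0,0.012,-0.5],[0.956,0.62,-0.075,0,0,0.012,-0.5]]' 60
python3 -m pendant '[[0.998,0.55,-0.075,0,0,0.012,-0.5],[0.998,0.55,-0.075,0,0,0.012,-0.5],[0.998,0.55,-0.075,0,0,0.012,-0.5],[0.998,0.55,-0.075,0,0,0.012,-0.5],[0.998,0.55,-0.075,0,0,0.012,-0.5],[0.998,0.55,-0.075,0,0,0.012,-0.5],[0.998,0.55,-0.075,0,0,0.012,-0.5],[0.998,0.55,-0.075,0,0,0.012,-0.5]]' 60
python3 - <<'E'
from h import *
w=shot('wrist'); save(w,'w3.png',None,1.2); C=pts(w); p,M=cur(); print(p,get_obs()['opening'])
q=C[:,:2]-np.array([509.7,358.7]); l=q@u2(39.1); t=q@u2(129.1)
h=(abs(C[:,2]-65)<9)&(abs(l)<22)&(abs(t)<75); print(h.sum())
for v in range(-60,70,10):
    k=h&(abs(t-v)<5)
    if k.sum()>10: print(v,k.sum(),np.percentile(l[k],[2,50,98]).round(1),C[k][:,2].max().round(1))
f=(abs(C[:,2]-88)<6)&(l>15)&(l<70)&(abs(t)<100)
for v in range(-40,100,20):
    k=f&(abs(t-v)<8)
    if k.sum()>10: print('front',v,np.percentile(l[k],[1,50]).round(1),np.median(C[k][:,2]))
E
```

```text
time_s: 25.85
eef_pos: [566.8, 136.6, 114.0]
ee_rot: [0.364, 0.931, -0.0, -0.001]
ft_force: [-0.3, 0.3, 0.0]
opening: 85.4
finger_force: 0.0
time_s: 26.85
eef_pos: [538.2, 248.1, 122.0]
ee_rot: [0.398, 0.917, 0.0, -0.001]
ft_force: [-0.5, 0.0, 0.2]
opening: 21.3
finger_force: 0.0
time_s: 27.85
eef_pos: [510.3, 358.5, 129.7]
ee_rot: [0.433, 0.902, 0.0, -0.001]
ft_force: [0.1, -0.3, -0.9]
opening: 21.2
finger_force: 0.0
[510.22082567 358.66651815 129.66724751] 21.38782880884406
2789
-50 167 [-3.8  2.  12.7] 69.6
-40 306 [-3.7  4.9 14.5] 70.4
-30 183 [-3.6  1.4  6.4] 69.9
-20 208 [-4.2  1.4  6.4] 69.8
-10 212 [-4.1  0.8  6.4] 69.5
0 222 [-4.   1.5  6.4] 69.9
10 227 [-3.8  0.9  6.3] 70.0
20 240 [-4.4  1.   6.3] 69.6
30 251 [-4.3  1.   6.3] 70.2
40 550 [-4.1  7.2 21.6] 70.7
50 221 [-4.   1.1  6.3] 69.9
front -40 [38.9 47. ] 88.55454054926055
front -20 [35.6 43.4] 88.44483470324603
front 0 [35.5 43.1] 88.45684717083142
front 20 [35.4 43. ] 88.62591501843724
front 40 [35.3 42.8] 88.61282444918969
front 60 [35.4 42.9] 88.63844119436823
front 80 [35.4 43. ] 88.60045142925333
```

View pics/w3.png

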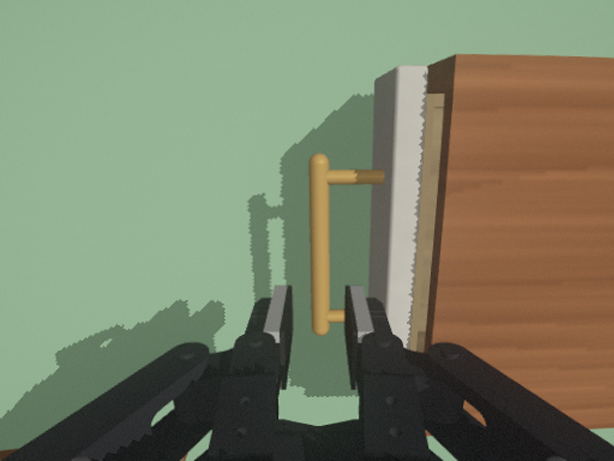

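The wrist picture shows the brass bar running vertically from (318, 160) to (320, 330), with the fingers straddling its line and the white drawer front to the right at about (400, 200). Lowering onto the bar and gripping.

```bash
python3 -m pendant '[[0.005,0.007,0.3,0,0,0,-0.5],[0.005,0.007,0.6,0,0,0,-0.5],[0.005,0.007,0.86,0,0,0,-0.5],[0.005,0.007,0.86,0,0,0,-0.5],[0.005,0.007,0.86,0,0,0,-1],[0.005,0.007,0.86,0,0,0,-1],[0.005,0.007,0.86,0,0,0,-1],[0.005,0.007,0.86,0,0,0,-1]]' 70
python3 -m pendant '[[0,-0.1,0,0,0,0,-1],[0,-0.3,0,0,0,0,-1],[0,-0.5,0,0,0,0,-1],[0,-0.7,0,0,0,0,-1],[0,-0.9,0,0,0,0,-1],[0,-1,0,0,0,0,-1],[0,-1,0,0,0,0,-1],[0,-1,0,0,0,0,-1]]' 70
python3 -c "
from h import *
o=get_obs();p,M=cur(); print(p,M.T@o['ft_force'],M[:,1])"
```

```text
time_s: 28.9
eef_pos: [510.4, 360.1, 44.0]
ee_rot: [0.432, 0.902, 0.001, -0.001]
ft_force: [0.5, 0.7, 3.7]
opening: 8.6
finger_force: 68.4
time_s: 29.9
eef_pos: [431.8, 295.7, 43.9]
ee_rot: [0.433, 0.902, -0.001, -0.001]
ft_force: [0.4, -1.8, 8.6]
opening: 8.3
finger_force: 69.9
[431.82274526 295.6951401   43.92429615] [-1.64265756 -0.8446564  -8.57118799] [ 0.78009368  0.62565872 -0.0022403 ]
```

```bash
python3 -m pendant '[[0,-0.2,0,0,0,0,-1],[0,-0.35,0,0,0,0,-1],[0,-0.46,0,0,0,0,-1],[0,-0.52,0,0,0,0,-1],[0,-0.55,0,0,0,0,-1],[0,-0.57,0,0,0,0,-1],[0,-0.58,0,0,0,0,-1],[0,-0.58,0,0,0,0,-1]]' 70
python3 -c "
from h import *
o=get_obs();p,M=cur(); print(p,M.T@o['ft_force'],(p[:2]-[510.4,360.1])@-u2(39.1),(p[:2]-[510.4,360.1])@u2(129.1))"
```

```text
time_s: 30.9
eef_pos: [387.8, 259.6, 43.9]
ee_rot: [0.433, 0.901, -0.0, -0.0]
ft_force: [4.3, -3.4, 5.5]
opening: 8.5
finger_force: 71.2
[387.77476821 259.60678603  43.91905118] [-5.36053646  1.23121843 -5.45992177] 158.5415094120137 -0.6506305640120726
```

```bash
python3 -m pendant '[[0,-0.01,0,0,0,0,-1],[0,-0.02,0,0,0,0,-1],[0,-0.03,0,0,0,0,-1],[0,-0.04,0,0,0,0,-1],[0,-0.05,0,0,0,0,-1],[0,-0.06,0,0,0,0,-1],[0,-0.07,0,0,0,0,-1],[0,-0.07,0,0,0,0,-1]]' 70
python3 -c "
from h import *
o=get_obs();p,M=cur(); print(p,M.T@o['ft_force'],(p[:2]-[510.4,360.1])@-u2(39.1),(p[:2]-[510.4,360.1])@u2(129.1))"
```

```text
time_s: 31.9
eef_pos: [387.7, 259.7, 44.2]
ee_rot: [0.433, 0.901, 0.006, 0.001]
ft_force: [21.6, 8.5, -22.6]
opening: 8.5
finger_force: 68.4
[387.70208894 259.71594343  44.16435519] [-6.92184821 21.94343568 22.83728672] 158.52906896241726 -0.5200822964132791
```

```bash
python3 -m pendant '[[0,0.05,0,0,0,0,-1],[0,0.065,0,0,0,0,-1],[0,0.065,0,0,0,0,-0.5],[0,0.065,0,0,0,0,-0.5],[0,0.065,0,0,0,0,-0.5],[0,0.065,-0.3,0,0,0,-0.5],[0,0.065,-0.7,0,0,0,0],[0,0.065,-1,0,0,0,1]]' 60
python3 - <<'E'
from h import *
p,M=cur(); print(p); s=shot('scene'); sd=shot('side'); w=shot('wrist')
for n,im in (('scene',s),('side',sd),('wrist',w)):
    print(n,[(np.round(r['rect']).tolist(),round(r['score'],2)) for r in recognise(im,'box_yellow')][:3])
    C=pts(im); q=C[:,:2]-np.array([510.6,359.4]); l=q@u2(39.1); t=q@u2(129.1)
    h=(abs(C[:,2]-65)<7)&(l<-135)&(l>-180)&(abs(t)<35); print('handle l',np.percentile(l[h],[3,97]).round(1) if h.sum()>5 else '')
    m=(abs(C[:,2]-69)<7)&(l>-110)&(l<60)&(abs(t)<76); c,z,a=cv2.minAreaRect(C[m][:,:2].astype(np.float32)); print('yellow?',m.sum(),c,z,a,np.median(C[m][:,2]))
save(s,'s2.png',(240,150,440,300),4)
E
```

```text
time_s: 32.9
eef_pos: [386.4, 260.8, 144.9]
ee_rot: [0.432, 0.902, 0.0, -0.001]
ft_force: [-0.3, 0.0, -0.2]
opening: 56.8
finger_force: 0.0
[386.42004965 260.8066239  144.94109717]
scene [([353.0, 209.0, 402.0, 253.0], 0.59)]
handle l [-161.8 -151.2]
yellow? 1073 (485.87481689453125, 339.60491943359375) (149.6293487548828, 151.52914428710938) 39.10056686401367 67.26970517319444
side [([218.0, 252.0, 261.0, 287.0], 0.77)]
handle l [-162.2 -152.3]
yellow? 855 (485.35302734375, 338.4245910644531) (152.67640686035156, 151.3146209716797) 39.04430389404297 65.76846381440942
wrist [([360.0, 139.0, 512.0, 236.0], 0.79)]
handle l [-162.9 -152.8]
yellow? 10471 (491.0968322753906, 352.19073486328125) (106.67902374267578, 62.13645935058594) 43.60086441040039 67.98299782797613
```

View pics/s2.png

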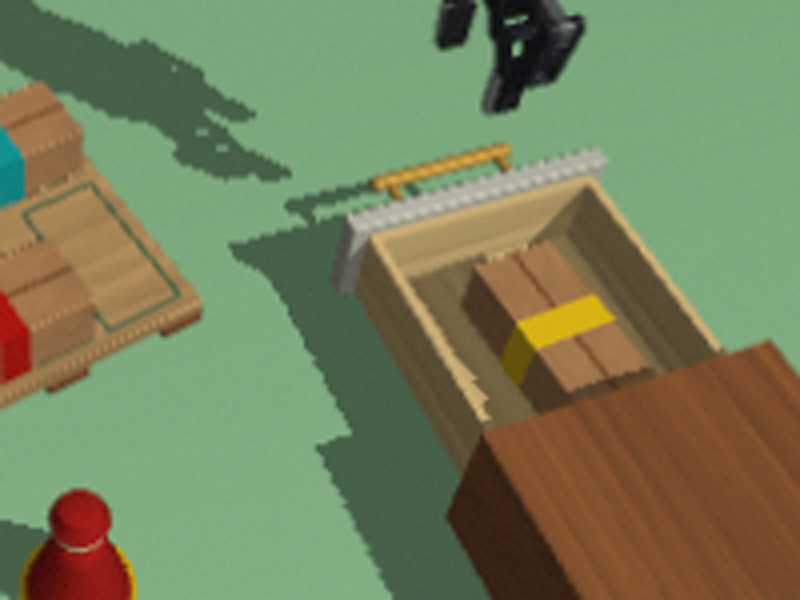

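Crop: the drawer is fully out, with the yellow-banded carton inside at (560, 320). The handle at (440, 165) is free. Pallet slot c is visibly still free at (100, 255), between the teal and red cartons. Moving above the yellow carton.

Run:
```python
from h import *
plan([[((473,335,140),rot(-46.4))]])
```

```text
CALL [0.0409, 1.1483, 0.0245, -0.0006, -0.0, 0.2366] !! deg 85
```

```bash
python3 -m pendant '[[0.04,0.6,0,0,0,0.237,1],[0.04,1,0,0,0,0.237,1],[0.04,1,0,0,0,0.237,1],[0.04,1,0,0,0,0.237,1],[0.04,1,0,0,0,0.237,1],[0.04,1,0,0,0,0.237,1],[0.04,1,0,0,0,0.237,1],[0.04,1,0,0,0,0.237,1]]' 60
python3 - <<'E'
from h import *
w=shot('wrist'); C=pts(w); p,M=cur(); print(p,get_obs()['joints'].round(2)); print(w['frame'].shape)
q=C[:,:2]-np.array([510.6,359.4]); l=q@u2(39.1); t=q@u2(129.1)
m=(abs(C[:,2]-68)<5)&(l>-110)&(l<60)&(abs(t)<74); Q=C[m]
c0=np.median(Q[:,:2],0); k=np.hypot(*(Q[:,:2]-c0).T)<75; c,z,a=cv2.minAreaRect(Q[k][:,:2].astype(np.float32)); print(k.sum(),c,z,a,np.median(Q[k][:,2]))
yc=np.array(c); ya=a if z[0]>z[1] else a+90
ya=(ya+90)%180-90; print(yc,ya)
G=yc-25*u2(ya); print('grip',G,'drawer-frame',(G-[510.6,359.4])@u2(39.1),(G-[510.6,359.4])@u2(129.1)); plan([[((*G,45),rot(ya-90))],[((*G,29.5),rot(ya-90))]])
E
```

```text
time_s: 34.2
eef_pos: [461.4, 325.6, 142.1]
ee_rot: [0.93, 0.367, -0.002, -0.0]
ft_force: [-0.5, 1.5, -0.3]
opening: 85.5
finger_force: 0.0
[461.35752872 325.81003872 142.18245988] [-0.5   0.52 -0.25  1.83  0.17  0.82 -1.66]
(384, 512, 3)
15764 (496.3126220703125, 357.0668029785156) (120.11731719970703, 60.57933807373047) 43.024742126464844 68.34970176329692
[496.31262207 357.06680298] 43.024742126464844
grip [478.03614394 340.00895003] drawer-frame -37.50052959074129 5.488881549395026
CALL [0.2218, 0.0112, 0.9711, -0.0004, 0.0005, -0.0007]  deg 0
CALL [0.0, 0.0, 0.155, 0.0, 0.0, 0.0]  deg 0
```

```bash
python3 -m pendant '[[0.22,0.011,0.2,0,0,0,1],[0.22,0.011,0.5,0,0,0,1],[0.22,0.011,0.8,0,0,0,1],[0.22,0.011,0.97,0,0,0,1],[0.22,0.011,0.97,0,0,0,1],[0.22,0.011,0.97,0,0,0,1],[0.22,0.011,0.97,0,0,0,1],[0.22,0.011,0.97,0,0,0,1]]' 60
python3 -m pendant '[[0,0,0.1,0,0,0,1],[0,0,0.155,0,0,0,1],[0,0,0.155,0,0,0,-1],[0,0,0.155,0,0,0,-1],[0,0,0.155,0,0,0,-1],[0,0,0.155,0,0,0,-1],[0,0,0.155,0,0,0,-1],[0,0,0.155,0,0,0,-1]]' 60
python3 - <<'E'
from h import *
p,M=cur(); print(p)
Sc=PAL+35.1*u2(51.4)+64.4*u2(141.4); G=Sc-25*u2(51.4); N=rot(51.4-90); print(Sc,G)
U=p+[0,0,98]; T=np.array([*G,105]); 
plan([[(U,M)]]+lerp(U,M,T,N,4),p,M); plan(lerp(U,M,T,N,3),U,M)
E
```

```text
time_s: 35.25
eef_pos: [479.3, 340.9, 47.5]
ee_rot: [0.929, 0.37, 0.0, -0.001]
ft_force: [0.6, -0.7, 0.6]
opening: 85.6
finger_force: 0.0
time_s: 36.25
eef_pos: [478.8, 340.6, 31.2]
ee_rot: [0.929, 0.37, -0.001, -0.001]
ft_force: [0.5, -1.1, -1.6]
opening: 59.3
finger_force: 65.4
[478.7678949  340.56277464  31.18217701]
[518.16825542  50.50921461] [502.5712655  30.9712028]
CALL [-0.0005, -0.0021, -0.98, 0.0, 0.0, 0.0]  deg 0
CALL [-0.4889, 0.603, 0.0594, -0.0001, 0.0, -0.0055]  deg 2
CALL [-0.5096, 0.5857, 0.0597, -0.0001, 0.0, -0.0055]  deg 2
CALL [-0.5296, 0.5676, 0.06, -0.0001, 0.0, -0.0055]  deg 2
CALL [-0.549, 0.5488, 0.0602, -0.0001, 0.0, -0.0055]  deg 2
CALL [-0.6519, 0.8041, 0.0792, -0.0001, 0.0, -0.0074]  deg 3
CALL [-0.6884, 0.7729, 0.0797, -0.0001, 0.0, -0.0074]  deg 3
CALL [-0.7235, 0.7402, 0.0802, -0.0001, 0.0, -0.0074]  deg 3
```

```bash
python3 -m pendant '[[0,0,-0.3,0,0,0,-1],[0,0,-0.7,0,0,0,-1],[0,0,-0.98,0,0,0,-1],[0,0,-0.98,0,0,0,-1],[-0.4,0.5,-0.98,0,0,-0.007,-1],[-0.65,0.8,-0.98,0,0,-0.007,-1],[-0.65,0.8,-0.98,0,0,-0.007,-1],[-0.65,0.8,-0.98,0,0,-0.007,-1]]' 60
python3 -m pendant '[[-0.69,0.77,0.08,0,0,-0.007,-1],[-0.69,0.77,0.08,0,0,-0.007,-1],[-0.69,0.77,0.08,0,0,-0.007,-1],[-0.69,0.77,0.08,0,0,-0.007,-1],[-0.69,0.77,0.08,0,0,-0.007,-1],[-0.69,0.77,0.08,0,0,-0.007,-1],[-0.69,0.77,0.08,0,0,-0.007,-1],[-0.69,0.77,0.08,0,0,-0.007,-1]]' 60
python3 - <<'E'
from h import *
Sc=PAL+35.1*u2(51.4)+64.4*u2(141.4); G=Sc-25*u2(51.4); N=rot(51.4-90); p,M=cur(); print(p); plan([[((*G,105),N)]]); print(get_obs()['joints'].round(2))
E
```

```text
time_s: 37.25
eef_pos: [486.1, 238.1, 128.0]
ee_rot: [0.921, 0.391, -0.001, -0.001]
ft_force: [-0.6, -0.7, -2.1]
opening: 59.4
finger_force: 65.8
time_s: 38.25
eef_pos: [494.1, 134.8, 120.9]
ee_rot: [0.912, 0.411, -0.001, -0.001]
ft_force: [0.8, -0.2, -3.2]
opening: 59.1
finger_force: 65.8
[494.14299451 134.79044278 120.89639113]
CALL [-0.7216, 0.7514, 0.1574, -0.0004, 0.0, -0.0081]  deg 3
[-0.15  0.48 -0.26  1.97  0.18  0.71 -1.24]
```

```bash
python3 -m pendant '[[-0.72,0.75,0.16,0,0,-0.008,-1],[-0.72,0.75,0.16,0,0,-0.008,-1],[-0.72,0.75,0.16,0,0,-0.008,-1],[-0.72,0.75,0.16,0,0,-0.008,-1],[-0.72,0.75,0.16,0,0,-0.008,-1],[-0.72,0.75,0.16,0,0,-0.008,-1],[-0.72,0.75,0.16,0,0,-0.008,-1],[-0.72,0.75,0.16,0,0,-0.008,-1]]' 60
python3 - <<'E'
from h import *
w=shot('wrist'); C=pts(w); p,M=cur(); print(p); edges(C,p,51.4,p[2]+37); pal(C)
# neighbours seen by the wrist, in pallet frame (their tops at 69)
q=C[:,:2]-PAL; X=q@u2(PY); Y=q@u2(PY+90); k=abs(C[:,2]-70.5)<4
for n,(a,b,c,d) in dict(teal=(-110,-32,-40,110),red=(32,110,-110,40)).items():
    m=k&(X>a)&(X<b)&(Y>c)&(Y<d); print(n,m.sum(),(np.percentile(X[m],[.5,99.5]).round(1),np.percentile(Y[m],[.5,99.5]).round(1)) if m.sum()>50 else '')
save(w,'w4.png',None,1.2)
s=shot('scene'); D=pts(s); q=D[:,:2]-PAL-[1.4,-.9]; X=q@u2(PY); Y=q@u2(PY+90); k=abs(D[:,2]-70)<5
for n,(a,b,c,d) in dict(teal=(-110,-32,-40,110),red=(32,110,-110,40),blue=(-110,28,-110,-32)).items():
    m=k&(X>a)&(X<b)&(Y>c)&(Y<d); print(n,m.sum(),cv2.minAreaRect(np.c_[X,Y][m].astype(np.float32)) if m.sum()>50 else '')
Sc=PAL+35.1*u2(51.4)+64.4*u2(141.4); G=Sc-25*u2(51.4); plan([[((*G,34),rot(51.4-90))]])
E
```

```text
time_s: 39.25
eef_pos: [502.5, 31.2, 104.7]
ee_rot: [0.901, 0.434, -0.001, -0.001]
ft_force: [-0.5, 0.9, -2.7]
opening: 59.1
finger_force: 65.8
[502.55400605  31.09359438 104.75421484]
far end [84.3, 84.5, 84.6] sides [[-30.5, 29.6], [-30.4, 29.4], [-29.9, 28.7], [-30.0, 28.6], [-30.1, 28.7], [-30.3, 28.5], [-30.1, 28.4]] z 142.3
x+ [(-90, -105.0), (-70, -105.0), (-50, -105.2), (-30, -105.3), (-10, -105.0), (10, -105.5), (30, -105.3), (50, -105.3), (70, -105.4), (90, -105.5)]
x- [(-90, 97.6), (-70, 97.9), (-50, 98.0), (-30, -45.6), (-10, -36.0), (10, 103.4), (30, 103.3), (50, 103.2), (70, 103.3), (90, 104.1)]
y+ [(-30, -0.1), (-10, -0.4), (10, -2.2)]
y- [(-30, -34.9), (-10, -35.2), (10, -34.8)]
teal 340 (array([-94.5, -32. ]), array([-39.7,  15.5]))
red 16742 (array([35.5, 95.2]), array([-78.6,  13.6]))
teal 439 ((-65.09395599365234, 18.874286651611328), (117.09690856933594, 62.44571304321289), 89.6395034790039)
red 905 ((65.46477508544922, -35.198890686035156), (119.72428131103516, 61.2530632019043), 89.54231262207031)
blue 791 ((-36.043067932128906, -64.22052001953125), (61.13990783691406, 124.14469909667969), 89.9355697631836)
CALL [-0.0003, 0.0021, 0.7074, -0.0004, 0.0, -0.0001]  deg 0
```

View pics/w4.png

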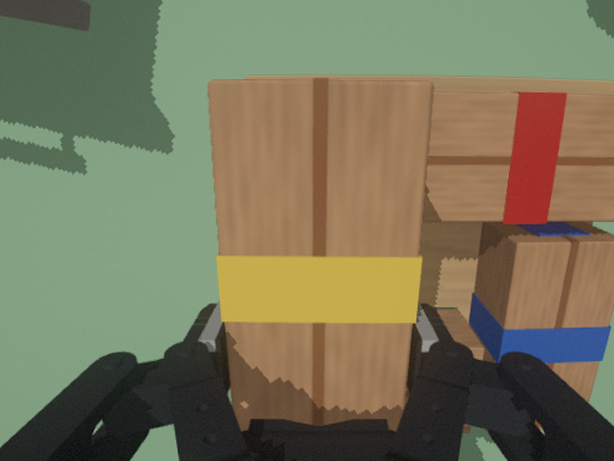

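Wrist view: yellow held square (band at (320, 290)), red in slot b at (530, 150), blue at (550, 300), and slot c clear below. Lowering yellow into slot c.

```bash
python3 -m pendant '[[0.005,-0.002,0.3,0,0,0,-1],[0.005,-0.002,0.55,0,0,0,-1],[0.005,-0.002,0.66,0,0,0,-1],[0.005,-0.002,0.705,0,0,0,-1],[0.005,-0.002,0.713,0,0,0,-1],[0.005,-0.002,0.713,0,0,0,1],[0.005,-0.002,0.713,0,0,0,1],[0.005,-0.002,0.713,0,0,0,1]]' 60
python3 -m pendant '[[0,0,-0.3,0,0,0,1],[0,0,-0.7,0,0,0,1],[0,0,-1,0,0,0,1],[0,0,-1,0,0,0,1],[-0.5,0,-1,0,0,0,1],[-1,0,-1,0,0,0,1],[-1,0,-1,0,0,0,1],[-1,0,-1,0,0,0,1]]' 60
python3 -m pendant '[[-0.3,0,-0.6,0,0,0,1],[-0.3,0,-1,0,0,0,1],[-0.3,0,-1,0,0,0,1],[-0.3,0,-1,0,0,0,1],[-0.3,0,-1,0,0,0,1],[-0.3,0,-1,0,0,0,1],[-0.3,0,-1,0,0,0,1],[-0.3,0,-1,0,0,0,1]]' 60
cat > chk.py <<'E'
from h import *
BX=dict(teal=(-110,-31,-29,110),red=(31,110,-110,29),blue=(-110,29,-110,-31),yellow=(-29,110,31,110))
for n in ('wrist','scene'):
    s=shot(n); D=pts(s); q=D[:,:2]-PAL-([1.4,-.9] if n=='scene' else 0); X=q@u2(PY); Y=q@u2(PY+90); k=abs(D[:,2]-70)<5; print(n)
    pal(D)
    for b,(a,c,d,e) in BX.items():
        m=k&(X>a)&(X<c)&(Y>d)&(Y<e)
        if m.sum()>50:
            r=cv2.minAreaRect(np.c_[X,Y][m].astype(np.float32)); print(b,m.sum(),np.round(r[0],1),np.round(r[1],1),round(r[2],1),'z',np.percentile(D[m][:,2],[5,95]).round(1))
    save(s,'f_%s.png'%n,(120,130,420,330) if n=='scene' else None,2.5 if n=='scene' else 1.2)
E
python3 chk.py
```

```text
time_s: 40.35
eef_pos: [503.0, 31.6, 33.9]
ee_rot: [0.901, 0.433, -0.0, -0.001]
ft_force: [-0.3, -0.3, -0.1]
opening: 85.2
finger_force: 0.0
time_s: 41.35
eef_pos: [440.5, -46.3, 133.1]
ee_rot: [0.901, 0.433, -0.0, -0.001]
ft_force: [0.7, -0.4, -1.4]
opening: 85.4
finger_force: 0.0
time_s: 42.35
eef_pos: [421.7, -70.2, 233.3]
ee_rot: [0.901, 0.433, -0.001, -0.001]
ft_force: [0.5, -0.0, -0.3]
opening: 85.6
finger_force: 0.0
wrist
x+ [(-90, -35.8), (-50, -35.5), (-30, -35.3), (-10, -35.3), (10, -35.2), (30, -45.1), (50, 24.8), (70, 24.7), (90, 24.7)]
x- [(-90, -104.2), (-50, -104.2), (-30, -104.3), (-10, -104.3), (10, -104.2), (30, -104.2), (50, -104.3), (70, -104.1), (90, -104.0)]
y+ [(-90, -104.7), (-70, -103.9), (-50, -104.4), (-30, -104.6), (-10, -104.1), (10, -104.4), (30, -104.9)]
y- [(-90, 98.8), (-70, 98.4), (-50, 98.8), (-30, -33.9), (-10, -34.8), (10, -35.0), (30, -48.6)]
teal 8416 [-64.8  33.7] [120.8  61.1] 89.0 z [69.1 71.6]
red 184 [ 35.2 -41.3] [  1.7 105.7] 0.5 z [65.2 70.4]
blue 8850 [-34.5 -64.6] [120.3  62.3] 0.3 z [68.7 71.4]
yellow 4953 [ 4.3 64.4] [61.2 59.3] 89.7 z [68.9 71.5]
scene
x+ [(-10, -104.9), (10, -104.5), (30, -103.4)]
x- [(-10, -36.3), (10, -38.8), (30, -36.8)]
y+ [(-30, -37.4), (-10, -33.5), (90, -101.3)]
y- [(-30, -106.0), (-10, -105.0), (90, -106.3)]
teal 686 [-64.6  34.4] [121.8  64.1] 88.7 z [66.2 70.8]
red 914 [ 64.8 -35.2] [119.7  61.4] 89.7 z [66.3 71.3]
blue 788 [-34.9 -64.1] [122.6  61.1] 0.2 z [66.3 70.7]
yellow 790 [36.2 64.5] [ 61.7 121.2] 88.7 z [66.3 70.7]
```

View pics/f_scene.png

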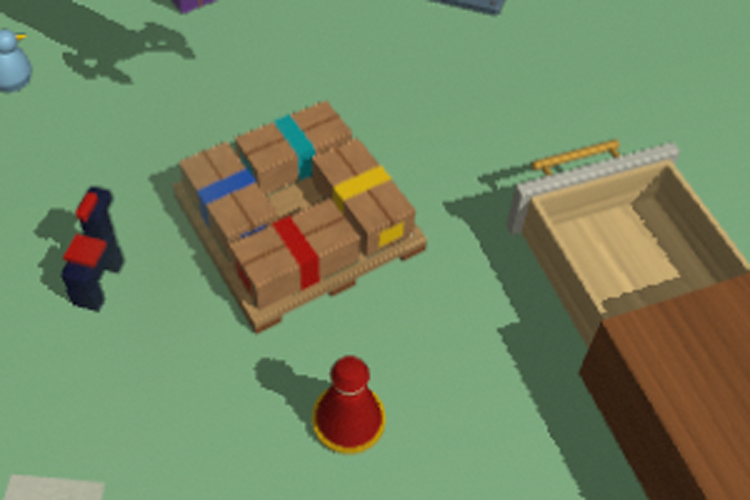

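The final view shows the pinwheel complete: blue (225, 185), teal (295, 140), yellow (365, 190), red (295, 250). The drawer is open and empty, and the horse and doll are upright. The scene and wrist measurements put every carton within about 2 mm and 1° of its outline.

```bash
python3 -c "
from plant import hand_in
print(hand_in())"
```

```text
the job is handed in; nothing more can be done
None
```

The job is handed in at about 42.5 s: all four cartons lie in their green outlines as a pinwheel, teal was laid flat on the table and let go before the drawer was pulled to its stop and left open, and my moves kept clear of the horse, doll and bird (horse and doll upright in the last picture; the bird, partly out of frame, looked in place).

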